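# Free the paper-roll spindle's split ring with a hook pick

### The arm

A 6-joint arm with a two-finger parallel gripper is mounted at the origin on the work surface. World frame = base frame: x ahead of the robot, y to its left, z up, the work surface at z = 0. Lengths are in m, angles in degrees, forces in N, time in s.
With the tool pointing down it reaches from about 0.3 to 1 m from the base axis. Payload 5.1 kg.
Tool frame: the origin (TCP) lies at the very end of the fingers, on their centre line; the grasp point (between the pads) lies 19 mm behind it (grip_point_offset is the distance from the TCP to the grasp point, in m); y points along the fingers, z is the direction in which the jaws open and shut, and the axes are right-handed (so a half turn about y gives the same grasp; the last joint's range is limited). The gripper opens to 95 mm and grips with 3 to 60 N. Pads are 20 mm wide; open, the fingers measure 119 mm over their backs; the gripper's body (75 mm by 180 mm) begins 59 mm behind the grasp point.
Start: joints at [-81.28, 7.093, 94.555, -0, 78.352, -4.733], TCP at [0.151, -0.632, 0.215] pointing down, gripper open.
Joint ranges: [-149.61, 149.61], [-58.7, 133.49], [1.44, 155.28], [-77.14, 257.14], [18.33, 153.61], [-166.67, 166.67]. Speed limits (degrees/s): [147.25, 147.25, 180, 180, 180, 180].

### API

Orientations are given as a 3x3 rotation matrix whose columns are the frame's x, y, z axes.
In Python, from plant import * gives the robot as it stands.
- The arm moves only by the tool servo_tool, never from a script. Its argument "deltas" is a list of rows, each a list of 7 numbers: the turn, a rotation vector about the tool's x, y, z in degrees, then the shift along the tool's x, y, z in mm, then the closure, from -1 (fully open) to 1 (shut). A call has 1 to 5 rows; each row shifts and turns the pose as measured when the row begins, along the tool's axes as they then stand; what a row does not reach is not made up. A row lasts 1/10 s, in which the tool goes at most 50 mm and 8.59 degrees, less where a joint would pass 70% of its speed; a pose out of reach is approached as far as the arm can. A call with a gripper value outside its range is refused whole. The fingers move at their own pace and stop on an object; "grip_force" is the grip in N (left out, the last holds). Time passes only in rows, so rows that do not move let the fingers close. It gives the time, the measured TCP pose, the force and the opening at its end, in the units of the state.
- sense(): the state, without advancing time (a new reading comes with each control period).
- read_camera(name): name is "scene" or "top" or "wrist"; returns a dict with "frame" (420x560x3 uint8, red, green, blue), "depth" (420x560 float32, m along the optical axis (not along the pixel's ray), 0 where there is no reading), "mtx" (3x3 intrinsics, pixels), "extrinsics" (4x4, takes a point from world to camera coordinates); the wrist camera has in their place "T_tool_cam" (4x4, takes a point from camera to tool coordinates, whose origin is the TCP and whose axes are the tool frame's). Camera axes: x right, y down, z forward; pixel columns grow to the right and rows downward; lengths in m; the calibration is good to about 2 mm. A picture is of the moment at which its call begins: read the wrist's pose just before it.
- hand_in(): hands the job in, once; it reports no verdict.
Trained networks look in a picture, given as the dict that the camera call returned (one of the last four; its "shot" number tells which), for a name from the list of things; names that differ only in an ending like _2 or _b are one class to them, and where a whole thing is asked for, a point or a joint stands for the part that bears it (a point fixed in the world has none). Each returns a list of dicts, best first, with "score" (0 to 1); they miss things now and then, are a little off and sometimes report something else, mostly with a low value. They report only what shows in the picture. A call takes as long as a camera call.
- recognise(picture, target): "location" ([x, y, z] in m, in world coordinates, good to about 4 mm: the middle of the surface that is visible of it).
- spot_point(picture, target): "location" ([x, y, z] in m, in world coordinates, good to about 4 mm: a listed point, or the origin of a listed thing).
The state is a dict: "clock": time; "joint_pos": joint angles; "qd": joint speeds; "joint_efforts": joint torques, N m; "position": TCP position; "eef_rot": TCP orientation; "contact_force": force on the tool from outside, world axes, zero at the start; "ft_torque": the same for the moment, N m; "gripper_width": finger opening in m.
Only numpy, scipy, OpenCV 4.12 (cv2) and the standard library are available. Lean on these libraries where they do the work, as an engineer would, in place of code of your own. Each camera call takes 0.05 s, during which the arm holds its last target.

### The job

The paper roll on the shop counter is to be changed. Take the hook pick from its stand, feel its foot in under the orange tab of the brass split ring, gently lift that end up out of the spindle's groove until it snaps out and stays out, and hang the pick back in its stand. Then take the ring by its tab, ease it off the spindle and lay it in the white dish; touch the ring with the fingers only after the pick has freed the tabbed end, do not drop or fling it, and leave the other things on the counter alone.

Things in the scene. Friction and masses are not known exactly. Their poses are not given: they have to be found in the camera images.
- groove (a point): Fixed paper-roll spindle: point on its axis at the flat top of the blue keeper plate (radius 56, 80 mm high; under it a roll, radius 52, on a foot of radius 68). Above the plate: neck radius 21.5 (the groove), lip widening from radius 21.5 at 7 mm to 25 at 12 mm, blunt nose, top at 20 mm. z up. More than 12 N of the pick on plate or spindle mars it.
- ring_tab (a point): Grip point in the orange tab on one end of the split ring: mid-width, mid-thickness, 40 mm from the ring's centre. Axes: -x outward along the tab, y across it, z up through the ring. Tab 10 mm wide, 4 thick, sticks out 17 mm past the wire, outer edge 46 mm from the ring's centre. Seated: its underside is 5 mm above the keeper plate (this point 7), open to the outside.
- ring_middle (a point): Centre of the loose split ring, mid-thickness: springy brass wire 6 mm thick, inside diameter 46, outside 58, about 35 g, with a gap of about 84 degrees on the tab's -y side. Axes as ring_tab. Seated: flat on the keeper plate, loose about the neck. Once its tabbed end is out, the rest comes off by raising the tab some 30 mm more, letting the ring tilt about ring_back as it goes.
- ring_back (a point): Wire centre opposite the tab, 26 mm from the ring's centre. Lifting the tab tilts the ring about here. The tabbed end snaps out after the tab has risen 4 to 8 mm, at a pull of about 7 to 13 N, and then stays out by itself, tab point 15 to 20 mm above the plate, with this point still under the lip. More than 20 N bends it; lifted past 20 mm with the pick it may spring off.
- pick_grip (a point): Centre of the hook pick's red handle, 16 x 16 mm, 46 tall. Below it a guard 44 x 30 mm, 4 thick: top 23, underside 27 mm below this point. Axes: x the way the foot points, z up the handle. A telescopic shank, 7.6 mm thick at most, runs down from the guard 11 mm behind the handle's axis (x = -11) and carries the foot. About 75 g. The foot is described under stand_top.
- stand_top (a point): Centre of the mouth of the fixed grey pick stand, at its top face (62 x 46 mm), 84 mm high; opening 34 mm along x, 18 along y. The pick hangs guard on top face, pick_grip 27 mm above this point, foot along the stand's x. The foot: level round bar 3.6 mm thick, rounded end 9.8 mm ahead of the handle's axis, 18 mm ahead of the shank; its underside is 79 to 91 mm below pick_grip, clamped, unmeasured.
- dish: White round plate-like dish, loose, rim radius 85 mm, 24 mm high; origin at the centre of its underside, inner floor about 5 mm above it.
- tub: Clear lidded tub with a green cap, radius 32 mm, 85 mm tall, loose bystander; origin at the centre of its underside.
- stamp: Wooden-handled stamp, foot radius 20 mm, 75 mm tall, loose bystander; origin at the centre of its underside.
- counter_calc: Grey pocket calculator 100 x 70 x 15 mm lying flat, loose bystander; origin at the centre of its underside.

How it is judged (in metres and radians):
On the way, in this order (a step that is already met when the one before it is completed fails the run):
1. the tabbed end of the ring is out of the groove and stays out without the pick, the ring still on the spindle (z of ring_tab in the frame of groove above 0.0125 m and horizontal distance between ring_middle and groove below 0.012 m and contact force between pick and ring below 0.1 N), for 0.2 s.
2. the ring is off the spindle (horizontal distance between ring_middle and groove above 0.06 m), for 0.1 s.
At the end, for the whole second after the job is handed in: The ring lies at rest in the dish (its centre within 45 mm of the dish's centre, below 30 mm), and the pick hangs at rest upright in its stand (handle within 10 mm of the stand's centre, guard down on the top face within 4 mm, tilt under 0.12 rad) (horizontal distance between ring_middle and dish below 0.045 m and height (world z) of ring_middle below 0.03 m and linear speed of each of ring, pick below 0.02 m/s and horizontal distance between pick_grip and stand_top below 0.01 m and z of pick_grip in the frame of stand_top below 0.031 m and angle between pick_grip's own z axis and vertical below 0.12 rad); the robot touches nothing.
It fails at once if the fingers touched the ring while its tabbed end was still in the groove (contact force between the fingers and ring above 0.5 N and z of ring_tab in the frame of groove below 0.0115 m and horizontal distance between ring_middle and groove below 0.012 m).
It fails at once if the pick bore on the ring with more than 20 N, or on the spindle or its keeper plate with more than 12 N (contact force between pick and ring above 20 N or contact force between pick and spindle above 12 N).
It fails at once if the ring landed on the counter outside the dish (height (world z) of ring_middle below 0.02 m and horizontal distance between ring_middle and dish above 0.085 m).
It fails at once if the ring was flung or dropped (faster than 1 m/s) (linear speed of ring above 1 m/s).
It fails at once if a bystander was moved by more than 15 mm (distance of any of tub, stamp, counter_calc from where it was at the start of the episode above 0.015 m).
It also fails if it takes over 72 s, if anything falls off the work surface, if the arm or the gripper's body presses on something with over 40 N, if the wrist force passes 120 N, or if a joint passes its speed limit or range.

## Working session

There is one attempt and no reset: what is moved stays moved. The work goes in short steps, Python scripts to look and compute and a tool call to move; the robot and the scene stay as the last step left them, time stands still between calls to the robot, and variables do not carry over. Pictures are saved under pics/ and viewed, and the job is handed in when it is done.

Besides the shell and the picture viewer there is one more tool, called after "Call:" by a JSON object that holds its "api" and its "payload", one argument or row to a line. servo_tool: Moves the arm, as the interface text tells. Its arguments: {"type":"object","properties":{"deltas":{"type":"array"},"grip_force":{"type":"number"}},"required":["deltas"]}

```bash
ls; mkdir -p pics; python3 - <<'E'
from plant import *
import cv2,numpy as np
s=sense();print(s)
for n in("scene","top"):
    p=read_camera(n);cv2.imwrite(f"pics/{n}0.png",p["frame"][:,:,::-1])
    for t in["groove","ring_tab","ring_middle","ring_back","pick_grip","stand_top","dish","tub","stamp","counter_calc"]:
        r=spot_point(p,t);print(n,t,[(np.round(a["location"],4).tolist(),round(a["score"],2)) for a in r[:2]])
print(sense()["clock"])
E
```

```text
pics
{'clock': 0.0, 'joint_pos': array([-8.12793150e+01,  7.13419768e+00,  9.46326460e+01,  1.48145206e-03,
        7.83512650e+01, -4.73319727e+00]), 'qd': array([-0.01813097,  0.06233367,  0.01686432, -0.1077285 , -0.00297309,
       -0.0435146 ]), 'joint_efforts': array([ 2.59297367e-04, -4.17601240e+01, -3.59931564e+01,  7.74654583e-02,
        4.93193697e-02, -1.84665987e-04]), 'position': array([ 0.1511074 , -0.631543  ,  0.21339393]), 'eef_rot': array([[-9.72558756e-01, -2.87511265e-04,  2.32657225e-01],
       [-2.32657320e-01,  2.04139181e-03, -9.72556633e-01],
       [-1.95323565e-04, -9.99997875e-01, -2.05226508e-03]]), 'contact_force': array([-0.02696599,  0.67109937,  0.16243124]), 'ft_torque': array([ 0.00976392,  0.02754733, -0.00681588]), 'gripper_width': 0.0949217599589543}
scene groove [([0.538, -0.0159, 0.077], 0.87)]
scene ring_tab [([0.5001, -0.0052, 0.0868], 0.63)]
scene ring_middle [([0.5385, -0.0161, 0.0829], 0.68)]
scene ring_back [([0.5636, -0.0211, 0.079], 0.68)]
scene pick_grip [([0.4759, 0.2611, 0.1071], 0.73)]
scene stand_top [([0.4776, 0.2603, 0.0807], 0.59)]
scene dish [([0.5163, -0.2561, -0.0034], 0.62)]
scene tub [([0.7858, -0.0722, -0.0], 0.74)]
scene stamp [([0.7508, 0.0854, 0.0027], 0.86), ([0.5622, -0.0223, 0.0816], 0.36)]
scene counter_calc [([0.7166, 0.257, 0.0009], 0.97)]
top groove [([0.5419, -0.0135, 0.0814], 0.69)]
top ring_tab [([0.4971, -0.0086, 0.0871], 0.55)]
top ring_middle [([0.5426, -0.015, 0.0821], 0.63)]
top ring_back [([0.5628, -0.0181, 0.0865], 0.68)]
top pick_grip [([0.4754, 0.2627, 0.1093], 0.91), ([0.7859, -0.0739, 0.0019], 0.64)]
top stand_top [([0.4792, 0.2644, 0.0856], 0.83)]
top dish [([0.5186, -0.2545, 0.0], 0.92)]
top tub [([0.7825, -0.073, 0.0019], 0.91)]
top stamp [([0.749, 0.0891, 0.0032], 0.69)]
top counter_calc [([0.7182, 0.2539, 0.0014], 0.79)]
1.1
```

View pics/scene0.png

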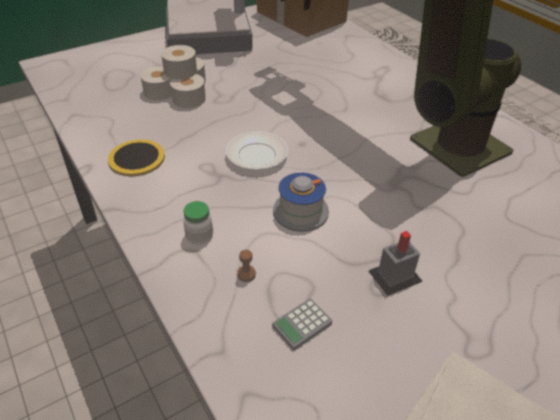

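View pics/top0.png

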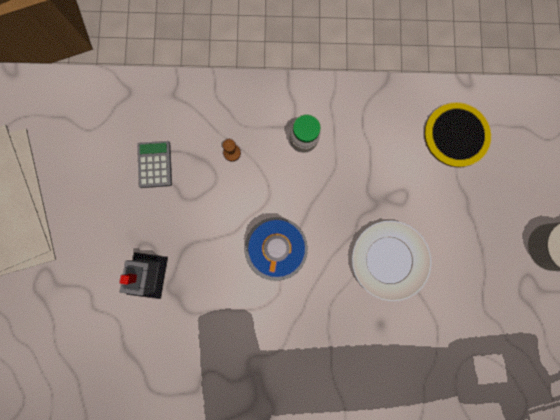

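```bash
cat > h.py <<'E'
from plant import *
import cv2,numpy as np
from scipy.spatial.transform import Rotation as R
np.set_printoptions(precision=4,suppress=True)
def rot(yaw):  # tool down, tool z (jaw dir) at world yaw deg
    z=np.array([np.cos(np.radians(yaw)),np.sin(np.radians(yaw)),0]);y=np.array([0,0,-1.])
    return np.column_stack([np.cross(y,z),y,z])
def plan(p,Rt,n=None):
    s=sense();P=np.array(s["position"]);Q=np.array(s["eef_rot"])
    d=Q.T@(np.array(p)-P)*1000; rv=R.from_matrix(Q.T@Rt).as_rotvec(degrees=True)
    print("t",s["clock"],"pos",P,"rem tool mm",d.round(1),"rotvec",rv.round(2),"world",((np.array(p)-P)*1000).round(1),"F",s["contact_force"].round(2))
def wpic(name):
    s=sense();p=read_camera("wrist")
    cv2.imwrite(f"pics/{name}.png",p["frame"][:,:,::-1])
    T=np.eye(4);T[:3,:3]=s["eef_rot"];T[:3,3]=s["position"]
    p["W"]=T@p["T_tool_cam"]; return p
def pts(p):  # depth to world
    K=p["mtx"];z=p["depth"];v,u=np.indices(z.shape)
    c=np.stack([(u-K[0,2])/K[0,0]*z,(v-K[1,2])/K[1,1]*z,z,np.ones_like(z)],-1)
    W=p["W"] if "W" in p else np.linalg.inv(p["extrinsics"])
    return (c@W.T)[...,:3]
E
python3 - <<'E'
from h import *
p=wpic("w0");print(p["T_tool_cam"],p["mtx"])
plan([0.40,0.0,0.30],rot(-77))
E
```

```text
[[-0.0012  0.9717  0.2362 -0.0666]
 [ 0.001  -0.2362  0.9717 -0.1691]
 [ 1.      0.0014 -0.0007  0.0006]
 [ 0.      0.      0.      1.    ]] [[302.7855   0.     274.1219]
 [  0.     302.7855 209.8569]
 [  0.       0.       1.    ]]
t 1.15 pos [ 0.1512 -0.6322  0.2147] rem tool mm [-389.1  -85.3 -557. ] rotvec [-0.    0.45 -0.  ] world [248.8 632.2  85.3] F [ 0.5  -0.3   0.57]
```

View pics/w0.png

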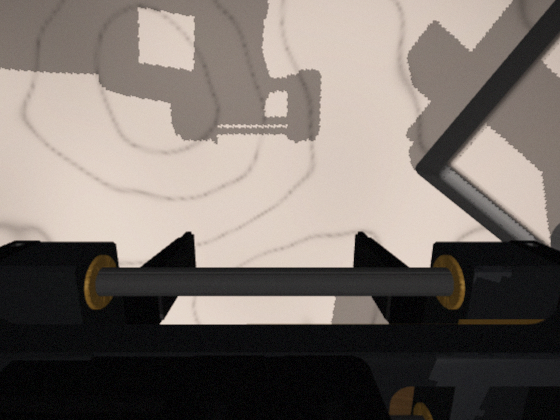

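Call:
{"api": "servo_tool", "payload": {
  "deltas": [
    [0,0,0,-28,-6,-40,-1],
    [0,0,0,-28,-6,-40,-1],
    [0,0,0,-28,-6,-40,-1],
    [0,0,0,-28,-6,-40,-1],
    [0,0,0,-28,-6,-40,-1]
  ]
}}

```text
clock: 1.65
position: [0.2406, -0.403, 0.2416]
eef_rot: [[-0.974, -0.001, 0.225], [-0.225, 0.005, -0.974], [-0.0, -1.0, -0.005]]
contact_force: [0.1, 0.6, -0.3]
gripper_width: 0.0949
```

Call:
{"api": "servo_tool", "payload": {
  "deltas": [
    [0,0,0,-28,-6,-40,-1],
    [0,0,0,-28,-6,-40,-1],
    [0,0,0,-28,-6,-40,-1],
    [0,0,0,-28,-6,-40,-1],
    [0,0,0,-28,-6,-40,-1]
  ]
}}

```text
clock: 2.15
position: [0.3318, -0.1725, 0.2741]
eef_rot: [[-0.975, 0.004, 0.22], [-0.22, 0.002, -0.976], [-0.004, -1.0, -0.001]]
contact_force: [1.8, 0.5, -0.1]
gripper_width: 0.0951
```

Call:
{"api": "servo_tool", "payload": {
  "deltas": [
    [0,0,0,-28,-6,-40,-1],
    [0,0,0,-28,-6,-40,-1],
    [0,0,0,-28,-6,-40,-1],
    [0,0,0,-28,-6,-40,-1],
    [0,0,0,0,0,0,-1]
  ]
}}

```text
clock: 2.65
position: [0.4062, 0.0169, 0.3024]
eef_rot: [[-0.974, 0.013, 0.228], [-0.228, 0.001, -0.974], [-0.013, -1.0, 0.002]]
contact_force: [-1.0, -0.9, 1.5]
gripper_width: 0.0953
```

```bash
python3 - <<'E'
from h import *
plan([0.40,0.0,0.30],rot(-77))
p=wpic("w1")
for t in["groove","ring_tab","ring_middle","ring_back"]:
    r=spot_point(p,t);print(t,[(np.round(a["location"],4).tolist(),round(a["score"],2)) for a in r[:2]])
np.savez("w1.npz",X=pts(p),f=p["frame"])
E
```

```text
t 2.65 pos [0.4062 0.0169 0.3024] rem tool mm [ 9.9  2.3 15. ] rotvec [-0.1   0.18 -0.77] world [ -6.2 -16.9  -2.4] F [-0.98 -0.93  1.46]
groove [([0.5372, -0.016, 0.0825], 0.88)]
ring_tab []
ring_middle []
ring_back [([0.564, -0.0231, 0.0838], 0.62), ([0.5006, -0.0077, 0.0853], 0.34)]
```

View pics/w1.png

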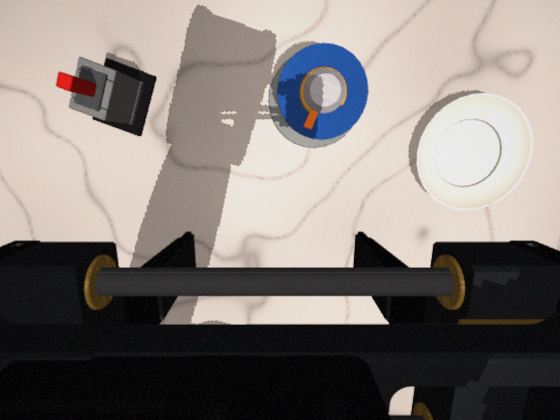

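```bash
cat > ana.py <<'E'
import numpy as np,cv2
def an(f,X):
    hsv=cv2.cvtColor(f,cv2.COLOR_RGB2HSV);H,S,V=hsv[...,0],hsv[...,1],hsv[...,2]
    z=X[...,2]
    b=(H>100)&(H<130)&(S>120)&(abs(z-.08)<.006)
    P=X[b];print("blue n",len(P),"z",np.median(P[:,2]))
    (h,)=[cv2.convexHull(P[:,:2].astype(np.float32))[:,0]]
    A=np.c_[2*h,np.ones(len(h))];s=np.linalg.lstsq(A,(h**2).sum(1),rcond=None)[0];c=s[:2]
    print("plate c",c,"r",np.sqrt(s[2]+c@c))
    o=(H>4)&(H<14)&(S>150)&(V>120)&(abs(z-.09)<.02)&(np.linalg.norm(X[...,:2]-c,axis=-1)<.06)&(np.linalg.norm(X[...,:2]-c,axis=-1)>.031)
    P=X[o];m=P.mean(0);d=m[:2]-c;print("tab n",len(P),m,"dir deg",np.degrees(np.arctan2(d[1],d[0])),"r",np.linalg.norm(d),"rmax",np.linalg.norm(P[:,:2]-c,axis=1).max(),"z",np.median(P[:,2]))
    if len(P)>20: 
        u,s_,vt=np.linalg.svd(P[:,:2]-m[:2]);print("tab axis deg",np.degrees(np.arctan2(vt[0,1],vt[0,0])))
    r=((H<4)|(H>175))&(S>170)&(V>100)&(np.linalg.norm(X[...,:2]-[.477,.262],axis=-1)<.06)&(z>.08)
    P=X[r];print("red n",len(P),"med",np.median(P,0),"zmax",P[:,2].max());T=P[P[:,2]>P[:,2].max()-.006]
    if len(T): print("red top",T.mean(0),len(T),cv2.minAreaRect((T[:,:2]*1000).astype(np.float32)))
    g=(abs(z-.084)<.003)&(S<80)&(np.linalg.norm(X[...,:2]-[.477,.262],axis=-1)<.07)
    P=X[g];print("stand top n",len(P),cv2.minAreaRect((P[:,:2]*1000).astype(np.float32)))
    g=(abs(z-.088)<.002)&(np.linalg.norm(X[...,:2]-[.477,.262],axis=-1)<.07)
    P=X[g];print("guard top n",len(P),cv2.minAreaRect((P[:,:2]*1000).astype(np.float32)) if len(P) else 0)
    return b,o,r
E
python3 - <<'E'
from ana import *
d=np.load("w1.npz");f=d["f"];an(f,d["X"])
c=f[30:150,40:380];cv2.imwrite("pics/c1.png",cv2.resize(c[:,:,::-1],None,fx=2.3,fy=2.3,interpolation=cv2.INTER_CUBIC))
E
```

```text
blue n 4743 z 0.07890551583569361
plate c [ 0.53850301 -0.01303212] r 0.05501219994551689
tab n 104 [ 0.50089129 -0.0056992   0.08746655] dir deg 168.96780226858644 r 0.03831987370716618 rmax 0.045386775444048275 z 0.08780081043728191
tab axis deg 169.62451689524164
red n 227 med [0.47777014 0.25827493 0.13310088] zmax 0.13599803255597137
red top [0.47779715 0.25848659 0.13306008] 226 ((477.5802001953125, 259.2508544921875), (16.548391342163086, 15.407857894897461), 88.28682708740234)
stand top n 1279 ((478.21405029296875, 258.8815002441406), (47.121334075927734, 61.87622833251953), 83.27092742919922)
guard top n 652 ((478.1065979003906, 258.7856140136719), (31.073183059692383, 43.71885299682617), 83.12532043457031)
```

View pics/c1.png

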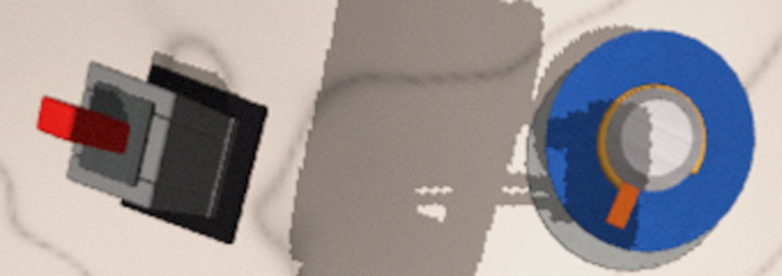

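```bash
python3 - <<'E'
from h import *
print(sense()["joint_pos"])
plan([0.478,0.259,0.18],rot(-96.7))
E
```

```text
[ -6.0835 -28.4739 117.1079   0.0333  90.7387  71.3901]
t 2.9 pos [0.4049 0.0109 0.301 ] rem tool mm [-123.9  121.6 -226.7] rotvec [-0.07 19.23 -0.63] world [  73.1  248.1 -121. ] F [ 0.33 -0.1  -0.36]
```

Call:
{"api": "servo_tool", "payload": {
  "deltas": [
    [0,6.4,0,-20,10,-40,-1],
    [0,6.4,0,-20,15,-40,-1],
    [0,6.4,0,-20,20,-40,-1],
    [0,0,-0.5,-20,20,-40,-1],
    [0,0,0,0,0,0,-1]
  ]
}}

```text
clock: 3.4
position: [0.4836, 0.1657, 0.2344]
eef_rot: [[-0.988, 0.006, -0.156], [0.156, -0.002, -0.988], [-0.006, -1.0, 0.001]]
contact_force: [-0.5, -0.6, -0.9]
gripper_width: 0.0951
```

```bash
python3 - <<'E'
from h import *
plan([0.478,0.259,0.18],rot(-96.7))
E
```

```text
t 3.4 pos [0.4836 0.1657 0.2344] rem tool mm [ 20.4  54.2 -91.4] rotvec [-0.09 -2.29 -0.34] world [ -5.6  93.3 -54.4] F [-0.47 -0.62 -0.86]
```

Call:
{"api": "servo_tool", "payload": {
  "deltas": [
    [0,-1,-0.3,7,18,-30,-1],
    [0,-1,0,7,18,-30,-1],
    [0,0,0,5,18,-28,-1],
    [0,0,0,0,0,0,-1]
  ]
}}

```text
clock: 3.8
position: [0.4805, 0.2494, 0.1784]
eef_rot: [[-0.991, -0.0, -0.135], [0.135, -0.004, -0.991], [-0.0, -1.0, 0.004]]
contact_force: [0.2, -0.0, 0.2]
gripper_width: 0.0953
```

```bash
python3 - <<'E'
from h import *
plan([0.478,0.259,0.093],rot(-96.7))
p=wpic("w2")
E
```

```text
t 3.8 pos [0.4805 0.2494 0.1784] rem tool mm [ 3.8 85.3 -9.6] rotvec [-0.23 -1.06 -0.02] world [ -2.5   9.6 -85.4] F [ 0.17 -0.02  0.15]
```

View pics/w2.png

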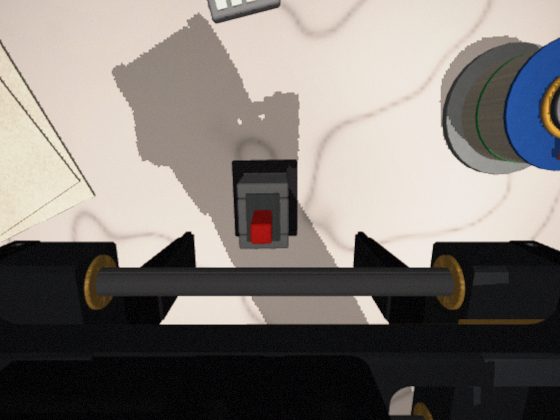

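Call:
{"api": "servo_tool", "payload": {
  "deltas": [
    [-0.2,-1,0,4,20,-9,-1],
    [0,0,0,0,10,0,-1],
    [0,0,0,0,0,0,-1]
  ]
}}

```text
clock: 4.15
position: [0.4822, 0.2526, 0.1534]
eef_rot: [[-0.992, 0.009, -0.126], [0.126, -0.0, -0.992], [-0.009, -1.0, -0.001]]
contact_force: [-0.5, -0.1, -0.8]
gripper_width: 0.0953
```

```bash
python3 - <<'E'
from h import *
from ana import *
plan([0.478,0.259,0.093],rot(-96.7))
p=wpic("w3")
try: an(p["frame"],pts(p))
except Exception as e: print(e)
f=p["frame"];X=pts(p);z=X[...,2]
hsv=cv2.cvtColor(f,cv2.COLOR_RGB2HSV);H,S,V=[hsv[...,i] for i in range(3)]
d=np.linalg.norm(X[...,:2]-[.478,.259],axis=-1)
r=((H<4)|(H>175))&(S>170)&(V>100)&(d<.06)&(z>.131)
print("red",cv2.minAreaRect((X[r][:,:2]*1000).astype(np.float32)),np.median(X[r],0))
for zz,t in((.084,.0015),(.088,.0015)):
    g=(abs(z-zz)<t)&(S<80)&(d<.06);print(zz,g.sum(),cv2.minAreaRect((X[g][:,:2]*1000).astype(np.float32)))
E
```

```text
t 4.15 pos [0.4822 0.2526 0.1534] rem tool mm [ 5.5 60.4 -5.7] rotvec [ 0.05 -0.52 -0.52] world [ -4.2   6.4 -60.4] F [-0.49 -0.11 -0.81]
blue n 2153 z 0.0785469400706918
plate c [ 0.539  -0.0111] r 0.05415401684302043
zero-size array to reduction operation maximum which has no identity
red ((478.56829833984375, 259.34527587890625), (15.374663352966309, 15.275517463684082), 82.93781280517578) [0.4787 0.2591 0.1328]
0.084 1300 ((478.60546875, 259.17669677734375), (45.24103927612305, 60.82731628417969), 83.59687805175781)
0.088 800 ((478.6980285644531, 259.1180114746094), (29.866376876831055, 43.303306579589844), 82.85196685791016)ana.py:11: RuntimeWarning: Mean of empty slice.
  P=X[o];m=P.mean(0);d=m[:2]-c;print("tab n",len(P),m,"dir deg",np.degrees(np.arctan2(d[1],d[0])),"r",np.linalg.norm(d),"rmax",np.linalg.norm(P[:,:2]-c,axis=1).max(),"z",np.median(P[:,2]))
  ret = um.true_divide(
```

Call:
{"api": "servo_tool", "payload": {
  "deltas": [
    [0,-0.5,-0.4,5,20,-7,-1],
    [0,0,0,0,18,0,-1],
    [0,0,0,0,0,0,-1]
  ]
}}

```text
clock: 4.5
position: [0.4807, 0.2597, 0.1169]
eef_rot: [[-0.993, 0.008, -0.12], [0.12, 0.003, -0.993], [-0.007, -1.0, -0.004]]
contact_force: [0.3, -0.7, -0.3]
gripper_width: 0.0948
```

```bash
python3 - <<'E'
from h import *
plan([0.4785,0.2592,0.093],rot(-96.7))
E
```

```text
t 4.5 pos [0.4807 0.2597 0.1169] rem tool mm [ 2.3 23.9  0.9] rotvec [ 0.23 -0.19 -0.41] world [ -2.2  -0.5 -23.9] F [ 0.26 -0.72 -0.31]
```

Call:
{"api": "servo_tool", "payload": {
  "deltas": [
    [0,0,-0.4,2,12,0,-1],
    [0,0,0,1,11,0,-1],
    [0,0,0,0,0,0,-1]
  ]
}}

```text
clock: 4.8
position: [0.4778, 0.2604, 0.0926]
eef_rot: [[-0.993, 0.0, -0.12], [0.12, 0.005, -0.993], [0.0, -1.0, -0.005]]
contact_force: [0.4, -0.2, -0.5]
gripper_width: 0.0952
```

```bash
python3 - <<'E'
from h import *
plan([0.4785,0.2592,0.093],rot(-96.7))
E
```

```text
t 4.8 pos [0.4778 0.2604 0.0926] rem tool mm [-0.8 -0.4  1.1] rotvec [ 0.26 -0.19  0.  ] world [ 0.7 -1.2  0.4] F [ 0.4  -0.18 -0.46]
```

Call:
{"api": "servo_tool", "payload": {
  "deltas": [
    [0.2,0,0,0,0,1,1],
    [0,0,0,0,0,0,1],
    [0,0,0,0,0,0,1],
    [0,0,0,0,0,0,1],
    [0,0,0,0,0,0,1]
  ],
  "grip_force": 60
}}

```text
clock: 5.3
position: [0.4786, 0.2599, 0.094]
eef_rot: [[-0.993, 0.002, -0.12], [0.12, 0.002, -0.993], [-0.002, -1.0, -0.002]]
contact_force: [0.6, -0.1, 0.1]
gripper_width: 0.0605
```

Call:
{"api": "servo_tool", "payload": {
  "deltas": [
    [0,0,0,0,0,0,1],
    [0,0,0,0,0,0,1],
    [0,0,0,0,0,0,1]
  ]
}}

```text
clock: 5.6
position: [0.479, 0.2601, 0.0947]
eef_rot: [[-0.993, 0.003, -0.12], [0.12, 0.002, -0.993], [-0.003, -1.0, -0.003]]
contact_force: [-0.6, 0.5, -0.2]
gripper_width: 0.0366
```

```bash
python3 - <<'E'
from h import *
plan([0.4785,0.2592,0.093],rot(-96.7)); print(sense()["gripper_width"])
E
```

```text
t 5.6 pos [0.479  0.2601 0.0947] rem tool mm [0.4 1.7 0.9] rotvec [ 0.15 -0.17 -0.18] world [-0.5 -0.9 -1.7] F [-0.56  0.46 -0.23]
0.036622586168030984
```

Call:
{"api": "servo_tool", "payload": {
  "deltas": [
    [0,0,0,0,2,1,1],
    [0,0,0,0,0,0,1],
    [0,0,0,0,0,0,1],
    [0,0,0,0,0,0,1]
  ]
}}

```text
clock: 6.0
position: [0.4789, 0.259, 0.0926]
eef_rot: [[-0.993, 0.004, -0.12], [0.12, 0.002, -0.993], [-0.003, -1.0, -0.003]]
contact_force: [0.3, 0.5, 1.2]
gripper_width: 0.0157
```

```bash
python3 - <<'E'
from h import *
plan([0.4785,0.2592,0.093],rot(-96.7)); print(sense()["gripper_width"])
E
```

```text
t 6.0 pos [0.4789 0.259  0.0926] rem tool mm [ 0.4 -0.4 -0.2] rotvec [ 0.15 -0.17 -0.19] world [-0.4  0.2  0.4] F [0.29 0.55 1.22]
0.01572934028258059
```

Call:
{"api": "servo_tool", "payload": {
  "deltas": [
    [0,0,0,0,-5,0,1],
    [0,0,0,0,-15,0,1],
    [0,0,0,0,-25,0,1],
    [0,0,0,0,-30,0,1],
    [0,0,0,0,-35,0,1]
  ]
}}

```text
clock: 6.5
position: [0.4748, 0.257, 0.2019]
eef_rot: [[-0.993, -0.008, -0.12], [0.12, -0.003, -0.993], [0.008, -1.0, 0.004]]
contact_force: [0.7, 0.2, -1.1]
gripper_width: 0.0159
```

Call:
{"api": "servo_tool", "payload": {
  "deltas": [
    [0,0,0,0,-35,0,1],
    [0,0,0,0,-20,0,1],
    [0,0,0,0,0,0,1]
  ]
}}

```text
clock: 6.8
position: [0.4776, 0.2582, 0.2695]
eef_rot: [[-0.993, 0.005, -0.12], [0.12, 0.003, -0.993], [-0.005, -1.0, -0.003]]
contact_force: [-0.1, 0.3, -0.1]
gripper_width: 0.0156
```

```bash
python3 - <<'E'
from h import *
plan([0.4785,0.2592,0.093],rot(-96.7)); print(sense()["gripper_width"])
p=wpic("w4")
for n in("scene","top"):
    q=read_camera(n);K=q["mtx"];P=q["extrinsics"]@np.array([.479,.259,.16,1]);u=(K@P[:3])[:2]/P[2];u=u.astype(int);print(n,u)
    f=q["frame"];np.savez(n+"4.npz",f=f,d=q["depth"],K=K,E=q["extrinsics"])
    c=f[max(0,u[1]-75):u[1]+75,max(0,u[0]-90):u[0]+90];cv2.imwrite(f"pics/{n}4.png",cv2.resize(c[:,:,::-1],None,fx=4,fy=4,interpolation=cv2.INTER_CUBIC))
E
```

```text
t 6.8 pos [0.4776 0.2582 0.2695] rem tool mm [  0.  176.5  -0.5] rotvec [ 0.18 -0.17 -0.26] world [   0.9    1.  -176.5] F [-0.14  0.29 -0.09]
0.015579606857799225
scene [407 223]
top [117 279]
```

View pics/w4.png

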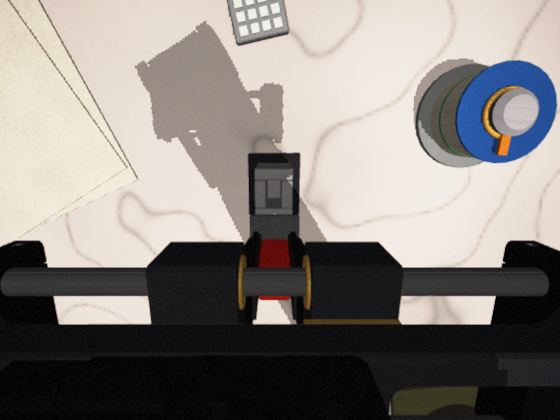

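View pics/scene4.png

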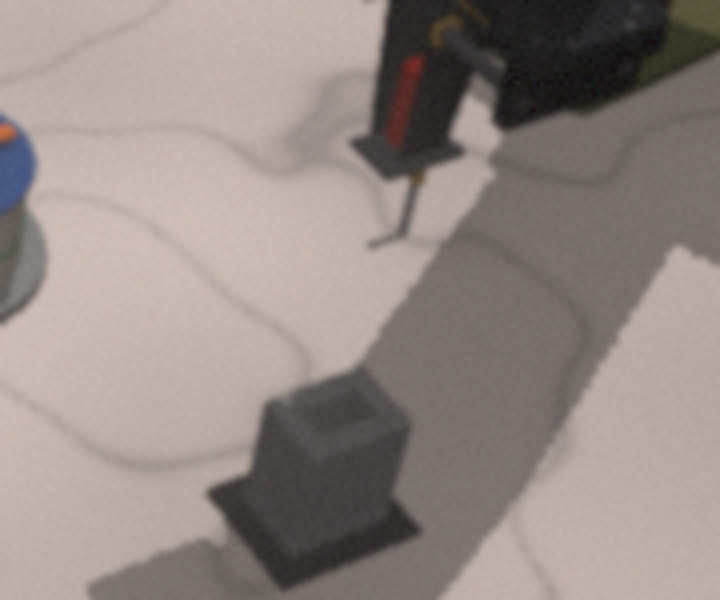

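```bash
cat >> h.py <<'E'
C=np.array([0.5385,-0.013]); A=np.array([np.cos(np.radians(169.3)),np.sin(np.radians(169.3))]); Y=np.array([-A[1]*-1,0]);Y=np.array([A[1],-A[0]])
def tgt(rad,lat,z,yaw=-100.7):
    p=C+A*rad/1000+Y*lat/1000
    plan([p[0],p[1],z],rot(yaw))
    P=np.array(sense()["position"])[:2]-C; print("now rad %.1f lat %.1f"%(P@A*1000,P@Y*1000))
E
python3 - <<'E'
from h import *
tgt(78,14,0.2)
E
```

```text
t 6.95 pos [0.4755 0.2574 0.2637] rem tool mm [-18.1  64.  241.6] rotvec [-0.08  3.83  0.17] world [ -11.1 -242.1  -63.7] F [ 0.67  0.81 -1.31]
now rad 112.1 lat 254.0
```

Call:
{"api": "servo_tool", "payload": {
  "deltas": [
    [0,2,0,-4,5,48,1],
    [0,1.8,0,-4,5,48,1],
    [0,0,0,0,10,48,1],
    [0,0,0,0,10,40,1],
    [0,0,0,0,10,25,1]
  ]
}}

```text
clock: 7.45
position: [0.4439, 0.0467, 0.2128]
eef_rot: [[-0.984, -0.019, -0.179], [0.179, -0.003, -0.984], [0.018, -1.0, 0.006]]
contact_force: [1.5, 0.5, -0.8]
gripper_width: 0.0156
```

```bash
python3 - <<'E'
from h import *
tgt(78,14,0.2)
E
```

```text
t 7.45 pos [0.4439 0.0467 0.2128] rem tool mm [-26.1  12.5  27.2] rotvec [-0.35  0.4   1.02] world [ 20.6 -31.5 -12.8] F [ 1.46  0.51 -0.85]
now rad 104.1 lat 41.1
```

Call:
{"api": "servo_tool", "payload": {
  "deltas": [
    [-0.3,0.4,1,-20,10,26,1],
    [0,0,0,-5,2,5,1],
    [0,0,0,0,0,0,1]
  ]
}}

```text
clock: 7.75
position: [0.4574, 0.0081, 0.1916]
eef_rot: [[-0.981, -0.014, -0.191], [0.191, 0.0, -0.982], [0.014, -1.0, 0.002]]
contact_force: [0.4, 0.5, -0.9]
gripper_width: 0.0154
```

```bash
python3 - <<'E'
from h import *
from ana import *
tgt(78,14,0.2)
p=wpic("w5");X=pts(p);np.savez("w5.npz",X=X,f=p["frame"],W=p["W"],K=p["mtx"],d=p["depth"])
try: an(p["frame"],X)
except Exception as e: print(e)
E
```

```text
t 7.75 pos [0.4574 0.0081 0.1916] rem tool mm [-5.5 -8.5 -8.4] rotvec [-0.13 -0.33  0.8 ] world [7.1 7.2 8.4] F [ 0.36  0.51 -0.87]
now rad 83.6 lat 5.7
blue n 8965 z 0.07894966981148765
plate c [ 0.5385 -0.0134] r 0.05513035548854661
tab n 45 [ 0.4984 -0.0083  0.088 ] dir deg 172.77709303774762 r 0.040444250043678104 rmax 0.045419238722053466 z 0.08805633765672055
tab axis deg 150.441708864611
zero-size array to reduction operation maximum which has no identity
  return _methods._mean(a, axis=axis, dtype=dtype,
  ret = um.true_divide(
```

View pics/w5.png

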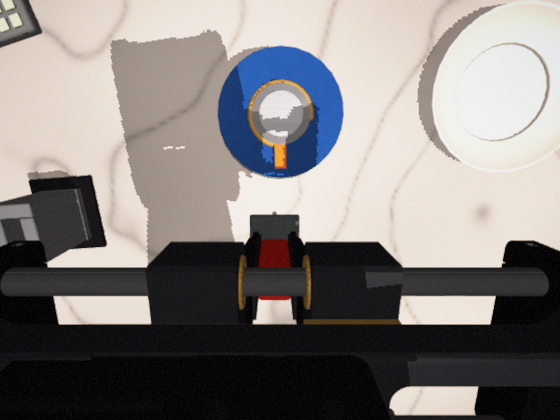

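```bash
python3 - <<'E'
import numpy as np,cv2
d=np.load("w5.npz");f=d["f"];X=d["X"]
hsv=cv2.cvtColor(f,cv2.COLOR_RGB2HSV);H,S,V=[hsv[...,i] for i in range(3)]
c=np.array([.5385,-.0133]);r=np.linalg.norm(X[...,:2]-c,axis=-1);z=X[...,2]
o=(H<22)&(S>90)&(r<.05)&(r>.031)&(z>.083)&(z<.095)
P=X[o];m=P.mean(0);print(o.sum(),m,np.degrees(np.arctan2(*(m[:2]-c)[::-1])),cv2.minAreaRect((P[:,:2]*1000).astype(np.float32)),r[o].max(),np.median(P[:,2]))
cc=f[140:260,200:360];cv2.imwrite("pics/c5.png",cv2.resize(cc[:,:,::-1],None,fx=5,fy=5,interpolation=cv2.INTER_NEAREST))
print(d["d"][205:218,272:279])
E
```

```text
186 [ 0.50109816 -0.0060419   0.08794072] 169.01783738101676 ((500.99945068359375, -6.076202392578125), (9.001368522644043, 14.285164833068848), 79.06939697265625) 0.04540921569829329 0.08795059165157401
[[0.37249783 0.37092456 0.3704569  0.37203205 0.37121907 0.37050638
  0.37113494]
 [0.37199795 0.37160364 0.37081897 0.37269416 0.3709064  0.37286413
  0.3716923 ]
 [0.37302354 0.3714011  0.37194994 0.37206915 0.37228587 0.37211636
  0.3714515 ]
 [0.3714851  0.37323    0.37192467 0.37276062 0.37182254 0.3725246
  0.37181315]
 [0.3732961  0.37248152 0.37401462 0.37298104 0.3705521  0.37280068
  0.3726911 ]
 [0.37497908 0.37299204 0.37150908 0.37285292 0.3741723  0.37292
  0.37112463]
 [0.37271592 0.37315395 0.24169356 0.24189304 0.37214074 0.3727433
  0.37230653]
 [0.3721746  0.24116473 0.24233037 0.24030222 0.24301708 0.37419224
  0.37286183]
 [0.37340045 0.24226986 0.24135867 0.24086203 0.2417677  0.37434328
  0.3737989 ]
 [0.18168661 0.18353292 0.18197018 0.18343297 0.18323176 0.18277265
  0.18247607]
 [0.18019366 0.18087739 0.1814758  0.18172613 0.18153735 0.18083161
  0.18108247]
 [0.18033622 0.180569   0.18057293 0.180718   0.17996253 0.18140994
  0.1808062 ]
 [0.18138395 0.18017456 0.1807282  0.18071583 0.18027405 0.18163916
  0.18041804]]
```

View pics/c5.png

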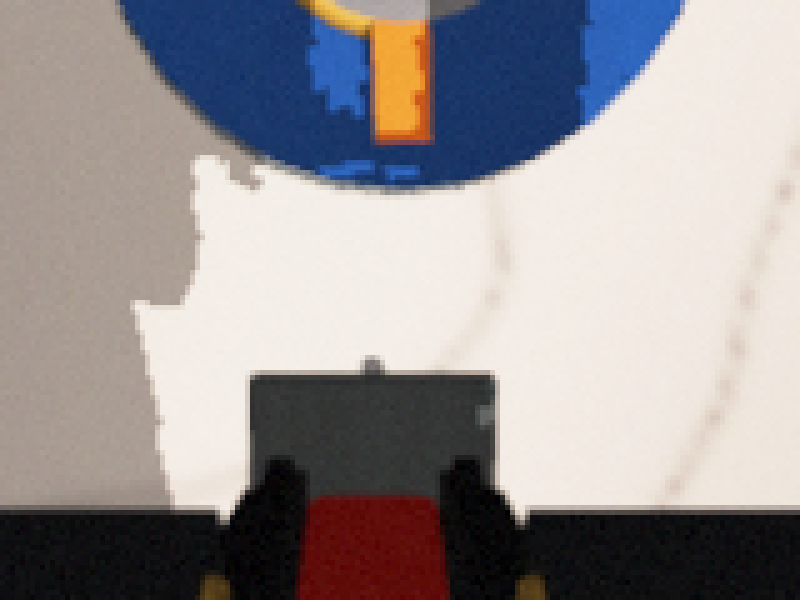

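```bash
cat > foot.py <<'E'
import numpy as np,sys
from h import *
def foot(d,dep,K,W,Tt):
    pass
E
python3 - <<'E'
from h import *
d=np.load("w5.npz");X=d["X"];dep=d["d"]
p=read_camera("wrist");T=p["T_tool_cam"]
K=d["K"];v,u=np.indices(dep.shape)
c=np.stack([(u-K[0,2])/K[0,0]*dep,(v-K[1,2])/K[1,1]*dep,dep,np.ones_like(dep)],-1)@T.T*1000
m=(dep>.23)&(dep<.25)&(v>205)&(v<216)&(u>265)&(u<285);print("foot tool xyz",c[m][:,:3].mean(0),c[m][:,:3].min(0),c[m][:,:3].max(0),m.sum())
g=(dep>.176)&(dep<.186)&(u>255)&(u<295)&(v>205)&(v<235);P=c[g][:,:3];print("guard",P.mean(0),np.percentile(P,[0,5,50,95,100],axis=0))
tgt(78,14,.2)
E
```

```text
foot tool xyz [-7.837  65.2661  0.4365] [-8.7603 63.9816 -0.7628] [-7.066  66.6158  1.6404] 10
guard [-15.6642   5.6114   0.6991] [[-21.4294  -1.0356 -10.8307]
 [-21.0541   4.4394  -9.5186]
 [-15.6429   5.6254   0.7238]
 [ -9.8595   7.0997  10.9771]
 [ -9.0394   9.1569  12.1776]]
t 7.85 pos [0.4576 0.0091 0.1924] rem tool mm [-5.5 -7.7 -7.4] rotvec [-0.12 -0.22  0.74] world [6.9 6.2 7.6] F [-0.44  0.34 -0.56]
now rad 83.6 lat 6.7
```

```bash
sed -i 's/C=np.array(\[0.5385,-0.013\])/C=np.array([0.5385,-0.0133])/; s/169\.3/169.1/g' h.py; python3 - <<'E'
from h import *
tgt(60.5,0.5,0.158,-100.8)
E
```

```text
t 7.85 pos [0.4576 0.0091 0.1924] rem tool mm [-23.6  34.1   6.1] rotvec [-0.12 -0.12  0.74] world [ 21.6 -10.4 -34.4] F [-0.44  0.34 -0.56]
now rad 83.7 lat 6.7
```

Call:
{"api": "servo_tool", "payload": {
  "deltas": [
    [-0.1,0,0.7,-8,10,6,1],
    [0,0,0,-7,10,1,1],
    [0,0,0,-5,10,0,1],
    [0,0,0,0,0,0,1]
  ]
}}

```text
clock: 8.25
position: [0.477, 0.002, 0.1617]
eef_rot: [[-0.983, 0.0, -0.184], [0.184, 0.001, -0.983], [-0.0, -1.0, -0.001]]
contact_force: [-0.9, 0.2, 0.1]
gripper_width: 0.0158
```

```bash
python3 - <<'E'
from h import *
tgt(60.5,0.5,0.158,-100.8)
E
```

```text
t 8.25 pos [0.477  0.002  0.1617] rem tool mm [-2.7  3.7  2.9] rotvec [ 0.06  0.2  -0.  ] world [ 2.2 -3.4 -3.7] F [-0.86  0.19  0.09]
now rad 63.3 lat 3.4
```

Call:
{"api": "servo_tool", "payload": {
  "deltas": [
    [0,0.2,0,-3,3,3,1],
    [0,0,0,0,2,0,1],
    [0,0,0,0,0,0,1]
  ]
}}

```text
clock: 8.55
position: [0.4799, -0.0007, 0.1565]
eef_rot: [[-0.983, -0.0, -0.186], [0.186, 0.001, -0.983], [0.0, -1.0, -0.001]]
contact_force: [-0.3, 0.8, -1.0]
gripper_width: 0.0161
```

```bash
python3 - <<'E'
from h import *
tgt(60.5,0.5,0.150,-100.8)
p=wpic("w6");f=p["frame"];cc=f[140:260,200:360];cv2.imwrite("pics/c6.png",cv2.resize(cc[:,:,::-1],None,fx=5,fy=5,interpolation=cv2.INTER_NEAREST))
X=pts(p);np.savez("w6.npz",X=X,f=f)
for v in range(185,216): print(v,(X[v,268:284,2]*1000).round(0).astype(int))
E
```

```text
t 8.55 pos [ 0.4799 -0.0007  0.1565] rem tool mm [0.6 6.5 0.8] rotvec [0.07 0.08 0.03] world [-0.7 -0.6 -6.5] F [-0.29  0.85 -1.04]
now rad 59.9 lat 1.3
185 [80 79 87 88 88 88 89 88 87 87 88 88 87 88 88 78]
186 [79 80 88 87 88 88 88 87 88 88 88 87 87 88 88 79]
187 [80 78 88 87 89 90 88 87 88 88 88 89 87 88 87 78]
188 [80 79 88 90 86 89 88 90 88 88 88 88 88 89 88 79]
189 [79 80 89 89 88 88 87 88 89 88 90 88 88 88 88 80]
190 [79 79 89 88 89 88 88 87 88 88 89 88 88 88 88 80]
191 [79 79 87 89 88 88 88 88 86 88 88 87 88 87 89 79]
192 [79 79 88 89 89 88 88 87 87 87 87 88 88 88 88 80]
193 [79 79 87 88 88 89 88 88 88 88 87 88 88 88 88 78]
194 [79 79 89 87 87 89 88 88 88 87 88 87 87 88 89 79]
195 [80 79 88 88 88 87 87 88 89 88 87 87 88 87 89 79]
196 [79 79 78 88 89 87 88 89 87 87 88 88 89 88 88 78]
197 [80 79 79 88 89 88 88 87 88 88 87 88 88 88 88 78]
198 [80 79 80 88 89 90 89 87 88 88 87 88 88 88 88 79]
199 [79 78 79 87 87 88 87 88 87 86 88 88 87 87 88 78]
200 [79 80 79 88 88 88 86 88 88 87 89 88 88 89 88 78]
201 [78 79 81 89 88 89 88 88 88 87 89 88 87 88 87 79]
202 [79 78 78 89 88 87 87 87 88 86 87 86 87 89 88 81]
203 [79 79 78 88 87 88 88 87 88 88 88 88 88 88 89 80]
204 [78 78 79 80 79 79 78 79 79 79 78 80 79 78 79 78]
205 [78 79 78 79 80 78 78 80 81 80 80 78 79 80 79 79]
206 [79 78 79 81 79 79 79 78 80 79 79 79 79 79 79 79]
207 [80 79 79 79 80 79 80 79 78 79 80 78 78 79 79 79]
208 [79 78 80 79 80 80 79 79 79 79 78 79 79 80 79 80]
209 [78 78 78 79 79 80 78 78 78 79 79 78 78 79 79 79]
210 [77 79 80 79 78 78 80 78 79 79 78 79 81 79 80 78]
211 [80 80 79 78 79 78 91 90 80 79 78 79 79 78 78 78]
212 [-1 -2 -1 -2  0 91 92 91 89 80 79 79 78 -1 -1 -1]
213 [-2 -1 -1 -2 -1 92 92 92 93  0 -2 -1 -1  0 -2 -1]
214 [149 149 149 148 149 150 150 149 149 149 150 326 148 148 148 148]
215 [150 326 150 150 151 151 149 151 151 150 151 150 151 150 150 149]
```

View pics/c6.png

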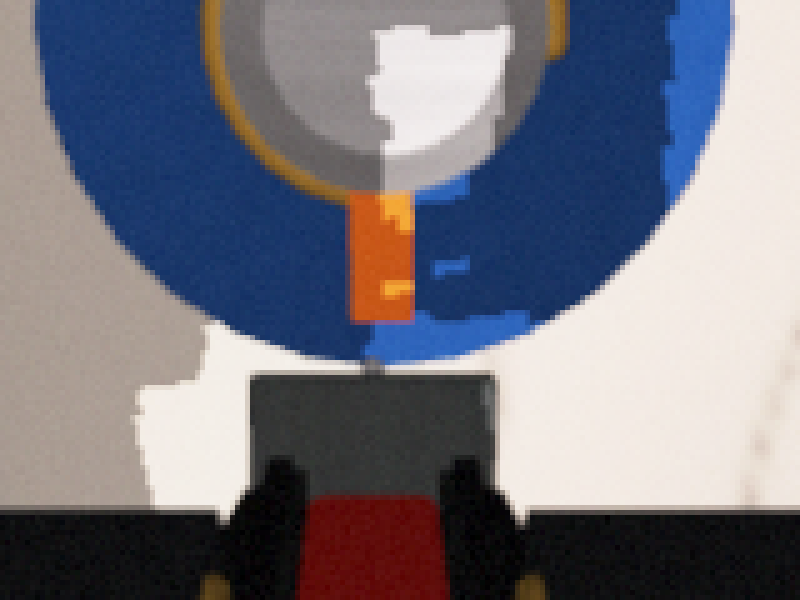

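Call:
{"api": "servo_tool", "payload": {
  "deltas": [
    [0,0,0,0,5,1,1],
    [0,0,0,0,2,0,1],
    [0,0,0,0,0,0,1]
  ]
}}

```text
clock: 8.9
position: [0.48, -0.0019, 0.1498]
eef_rot: [[-0.983, 0.001, -0.186], [0.186, 0.001, -0.983], [-0.001, -1.0, -0.001]]
contact_force: [0.3, -0.1, 0.5]
gripper_width: 0.0156
```

```bash
python3 - <<'E'
from h import *
tgt(60.5,0.5,0.1465,-100.8)
E
```

```text
t 8.9 pos [ 0.48   -0.0019  0.1498] rem tool mm [ 0.9  3.3 -0.3] rotvec [ 0.08  0.07 -0.07] world [-0.8  0.5 -3.3] F [ 0.27 -0.07  0.48]
now rad 59.6 lat 0.2
```

Call:
{"api": "servo_tool", "payload": {
  "deltas": [
    [0,0,0,0.5,1.5,0,1],
    [0,0,0,0,0,0,1]
  ]
}}

```text
clock: 9.1
position: [0.4794, -0.0018, 0.1482]
eef_rot: [[-0.982, 0.001, -0.186], [0.186, 0.001, -0.982], [-0.001, -1.0, -0.001]]
contact_force: [-0.2, 0.1, -0.3]
gripper_width: 0.0157
```

Call:
{"api": "servo_tool", "payload": {
  "deltas": [
    [0,0,0,0,1,0,1]
  ]
}}

```text
clock: 9.2
position: [0.4796, -0.0018, 0.1475]
eef_rot: [[-0.982, 0.002, -0.186], [0.186, 0.001, -0.982], [-0.002, -1.0, -0.002]]
contact_force: [-0.7, 0.1, -1.4]
gripper_width: 0.0158
```

Call:
{"api": "servo_tool", "payload": {
  "deltas": [
    [0,0,0,0,0,0,1]
  ]
}}

```text
clock: 9.3
position: [0.4795, -0.0019, 0.1473]
eef_rot: [[-0.982, 0.002, -0.186], [0.186, 0.001, -0.982], [-0.002, -1.0, -0.001]]
contact_force: [-0.5, -0.2, 0.0]
gripper_width: 0.0156
```

Motion is precise at this scale. Keep feeling down.

Call:
{"api": "servo_tool", "payload": {
  "deltas": [
    [0,0,0,0,0.5,0,1],
    [0,0,0,0,0,0,1]
  ]
}}

```text
clock: 9.5
position: [0.4796, -0.0018, 0.1469]
eef_rot: [[-0.982, 0.002, -0.186], [0.186, 0.001, -0.982], [-0.002, -1.0, -0.002]]
contact_force: [-0.1, 0.2, -0.4]
gripper_width: 0.0161
```

Call:
{"api": "servo_tool", "payload": {
  "deltas": [
    [0,0,0,0,0.5,0,1],
    [0,0,0,0,0,0,1]
  ]
}}

```text
clock: 9.7
position: [0.4797, -0.0018, 0.1469]
eef_rot: [[-0.982, 0.002, -0.186], [0.186, 0.001, -0.982], [-0.002, -1.0, -0.002]]
contact_force: [0.2, -0.9, 0.2]
gripper_width: 0.0159
```

Call:
{"api": "servo_tool", "payload": {
  "deltas": [
    [0,0,0,0,0.5,0,1],
    [0,0,0,0,0,0,1]
  ]
}}

```text
clock: 9.9
position: [0.4798, -0.0018, 0.1468]
eef_rot: [[-0.982, 0.003, -0.186], [0.186, 0.001, -0.982], [-0.002, -1.0, -0.002]]
contact_force: [0.5, -0.2, 0.7]
gripper_width: 0.0156
```

Call:
{"api": "servo_tool", "payload": {
  "deltas": [
    [0,0,0,0,1,0,1]
  ]
}}

```text
clock: 10.0
position: [0.48, -0.0019, 0.1464]
eef_rot: [[-0.982, 0.003, -0.186], [0.186, 0.001, -0.983], [-0.003, -1.0, -0.002]]
contact_force: [-2.9, 0.0, 6.4]
gripper_width: 0.0157
```

Call:
{"api": "servo_tool", "payload": {
  "deltas": [
    [0,0,0,0,1,0,1]
  ]
}}

```text
clock: 10.1
position: [0.4801, -0.0019, 0.1463]
eef_rot: [[-0.983, 0.003, -0.186], [0.186, 0.001, -0.983], [-0.002, -1.0, -0.001]]
contact_force: [-2.6, 1.4, 7.3]
gripper_width: 0.0157
```

Call:
{"api": "servo_tool", "payload": {
  "deltas": [
    [0,0,0,0,-1,0,1],
    [0,0,0,0,0,0,1]
  ]
}}

```text
clock: 10.3
position: [0.4803, -0.0019, 0.1473]
eef_rot: [[-0.982, 0.003, -0.186], [0.186, 0.001, -0.983], [-0.003, -1.0, -0.002]]
contact_force: [-0.3, -0.5, -0.5]
gripper_width: 0.0156
```

```bash
python3 - <<'E'
from h import *
tgt(42.5,0.5,0.1473,-100.8)
p=wpic("w7");f=p["frame"];cc=f[140:260,200:360];cv2.imwrite("pics/c7.png",cv2.resize(cc[:,:,::-1],None,fx=5,fy=5,interpolation=cv2.INTER_NEAREST))
X=pts(p)
for v in range(203,216): print(v,(X[v,268:286,2]*1000).round(0).astype(int))
E
```

```text
t 10.3 pos [ 0.4803 -0.0019  0.1473] rem tool mm [-16.8   0.1  -0.3] rotvec [ 0.09  0.07 -0.19] world [16.6 -2.9  0. ] F [-0.26 -0.49 -0.49]
now rad 59.3 lat 0.2
203 [79 87 87 87 88 88 88 88 87 88 87 89 88 87 78 79 79 78]
204 [78 89 88 88 88 87 88 87 87 88 89 88 88 88 79 79 79 80]
205 [79 88 89 87 87 89 89 88 88 88 88 87 87 87 80 80 79 79]
206 [80 88 88 88 88 89 88 87 87 87 88 87 88 88 79 80 78 79]
207 [79 89 88 89 88 88 89 88 87 87 88 88 80 79 79 80 79 78]
208 [79 79 79 78 79 78 79 78 79 79 78 79 79 78 79 79 78 80]
209 [317  79  79  79  79  79  80  79  80  78  79  78  79  79  79  81  78  78]
210 [79 79 78 79 80 79 78 79 79 78 79 79 79 79 79 80 80 79]
211 [ 78  79  79  79  79 317  82  81  78  79  78  79  79  80  79  79  79  79]
212 [80 79 80 79 78 81 84 82 82 79 79 79 80 78 79 80 79 78]
213 [79 80 79 79 80 84 85 83 83 78 78 79 77 79 80 80 79 79]
214 [140 139 140 140 140 141 140 139 138 139 140 139 140 139 139 140 139 139]
215 [142 141 141 142 140 142 141 141 142 142 143 141 141 142 140 141 142 143]
```

View pics/c7.png

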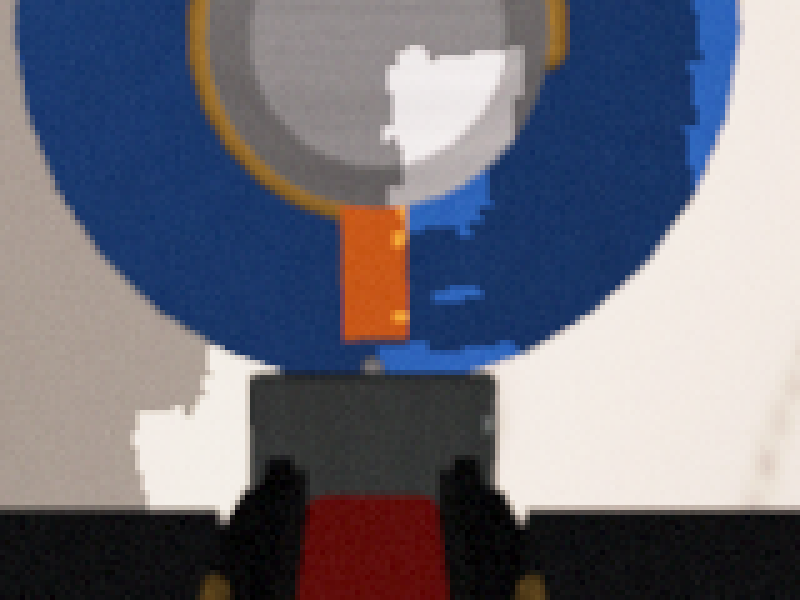

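Call:
{"api": "servo_tool", "payload": {
  "deltas": [
    [0,0,0,-3,0,0,1],
    [0,0,0,-2,0,0,1]
  ]
}}

```text
clock: 10.55
position: [0.4846, -0.0027, 0.1468]
eef_rot: [[-0.983, 0.001, -0.186], [0.186, 0.001, -0.983], [-0.001, -1.0, -0.002]]
contact_force: [-0.5, 0.9, 2.1]
gripper_width: 0.0158
```

```bash
python3 - <<'E'
from h import *
tgt(42.5,0.5,0.1473,-100.8)
E
```

```text
t 10.55 pos [ 0.4846 -0.0027  0.1468] rem tool mm [-12.4  -0.5  -0.2] rotvec [ 0.09  0.07 -0.07] world [12.2 -2.1  0.5] F [-0.52  0.86  2.05]
now rad 54.9 lat 0.2
```

Call:
{"api": "servo_tool", "payload": {
  "deltas": [
    [0,0,0,-2,-0.5,0,1],
    [0,0,0,-2,0,0,1]
  ]
}}

```text
clock: 10.75
position: [0.4891, -0.0036, 0.147]
eef_rot: [[-0.983, 0.002, -0.186], [0.186, 0.001, -0.983], [-0.002, -1.0, -0.001]]
contact_force: [-0.6, -0.5, -1.2]
gripper_width: 0.0157
```

Call:
{"api": "servo_tool", "payload": {
  "deltas": [
    [0,0,0,-2,-0.2,0,1],
    [0,0,0,-2,0,0,1]
  ]
}}

```text
clock: 10.95
position: [0.4934, -0.0044, 0.1469]
eef_rot: [[-0.982, 0.001, -0.186], [0.186, 0.001, -0.982], [-0.001, -1.0, -0.002]]
contact_force: [-0.3, 0.7, 0.4]
gripper_width: 0.0161
```

```bash
python3 - <<'E'
from h import *
tgt(42.5,0.5,0.1473,-100.8)
E
```

```text
t 10.95 pos [ 0.4934 -0.0044  0.1469] rem tool mm [-3.5 -0.4 -0.3] rotvec [ 0.09  0.07 -0.07] world [ 3.5 -0.4  0.4] F [-0.27  0.74  0.44]
now rad 46.0 lat 0.2
```

Call:
{"api": "servo_tool", "payload": {
  "deltas": [
    [0,0,0,-2,-0.2,0,1],
    [0,0,0,0,-0.5,0,1]
  ]
}}

```text
clock: 11.15
position: [0.4958, -0.0049, 0.1474]
eef_rot: [[-0.982, 0.001, -0.186], [0.186, 0.001, -0.982], [-0.001, -1.0, -0.001]]
contact_force: [0.6, -1.0, 0.1]
gripper_width: 0.016
```

Call:
{"api": "servo_tool", "payload": {
  "deltas": [
    [0,0,0,0,-1,0,1],
    [0,0,0,0,-0.5,0,1]
  ]
}}

```text
clock: 11.35
position: [0.4958, -0.0049, 0.1488]
eef_rot: [[-0.982, 0.001, -0.186], [0.186, 0.001, -0.982], [-0.001, -1.0, -0.001]]
contact_force: [0.7, 0.7, -1.2]
gripper_width: 0.0156
```

```bash
python3 - <<'E'
from h import *
tgt(44,0.5,0.1473,-100.8)
E
```

```text
t 11.35 pos [ 0.4958 -0.0049  0.1488] rem tool mm [ 0.5  1.5 -0.3] rotvec [ 0.08  0.06 -0.06] world [-0.4  0.4 -1.5] F [ 0.71  0.71 -1.22]
now rad 43.5 lat 0.2
```

Call:
{"api": "servo_tool", "payload": {
  "deltas": [
    [0,0,0,0,-1,0,1]
  ]
}}

```text
clock: 11.45
position: [0.4956, -0.0049, 0.1497]
eef_rot: [[-0.982, 0.001, -0.186], [0.186, 0.001, -0.982], [-0.001, -1.0, -0.001]]
contact_force: [-0.8, 0.5, -1.0]
gripper_width: 0.0155
```

Call:
{"api": "servo_tool", "payload": {
  "deltas": [
    [0,0,0,0,-1,0,1]
  ]
}}

```text
clock: 11.55
position: [0.4953, -0.0048, 0.1506]
eef_rot: [[-0.982, 0.0, -0.186], [0.186, 0.001, -0.982], [-0.0, -1.0, -0.001]]
contact_force: [-0.5, 0.7, -1.7]
gripper_width: 0.0157
```

Call:
{"api": "servo_tool", "payload": {
  "deltas": [
    [0,0,0,0,-1,0,1]
  ]
}}

```text
clock: 11.65
position: [0.495, -0.0048, 0.1515]
eef_rot: [[-0.982, -0.0, -0.186], [0.186, 0.001, -0.982], [0.001, -1.0, -0.001]]
contact_force: [-0.7, 1.1, -0.2]
gripper_width: 0.016
```

```bash
python3 - <<'E'
from h import *
tgt(44,0.5,0.1473,-100.8)
p=wpic("w8");f=p["frame"];cc=f[140:260,200:360];cv2.imwrite("pics/c8.png",cv2.resize(cc[:,:,::-1],None,fx=5,fy=5,interpolation=cv2.INTER_NEAREST))
X=pts(p)
for v in range(192,216): print(v,(X[v,268:286,2]*1000).round(0).astype(int))
E
```

```text
t 11.65 pos [ 0.495  -0.0048  0.1515] rem tool mm [-0.3  4.2 -0.4] rotvec [0.08 0.06 0.03] world [ 0.3  0.3 -4.2] F [-0.72  1.1  -0.17]
now rad 44.3 lat 0.1
192 [ 98 100  98  98  98  99 100  99 100  97  99  99  99  98  97  98  97  96]
193 [97 97 99 96 97 98 97 98 97 98 98 98 98 98 97 96 97 97]
194 [96 97 98 95 96 98 97 97 96 96 95 96 96 96 98 96 95 95]
195 [95 97 96 95 96 97 98 96 97 96 95 96 96 96 95 95 95 93]
196 [95 95 95 95 95 95 94 94 95 94 95 94 95 95 94 93 93 93]
197 [93 93 94 93 94 94 95 93 94 93 95 94 94 94 93 92 92 92]
198 [92 93 91 93 93 93 93 93 93 93 93 92 93 93 91 93 80 79]
199 [321  89  90  90  91  92  91  92  92  92  91  91  91  79  79  79  80  79]
200 [91 90 91 91 91 90 90 90 90 90 90 89 90 79 79 80 80 78]
201 [89 90 90 90 92 89 91 90 90 90 91 89 90 80 79 79 79 79]
202 [90 90 90 89 90 91 90 90 91 89 90 91 91 79 80 79 80 78]
203 [89 91 90 91 91 90 90 90 91 91 90 91 90 79 78 78 78 79]
204 [91 90 91 91 90 91 91 90 90 90 90 90 90 79 79 79 79 79]
205 [91 90 90 91 91 90 91 91 90 90 91 90 90 79 78 80 78 79]
206 [79 91 90 91 90 89 91 91 90 90 89 90 91 78 79 79 79 79]
207 [ 80  90  91  90  92  90  91  91  91  90  90  90  90  78  78  79 321  79]
208 [79 91 90 90 90 91 90 91 90 90 89 90 90 78 81 79 80 80]
209 [78 91 90 91 89 91 90 91 90 92 91 91 90 79 79 78 79 78]
210 [78 91 91 91 89 90 90 91 91 91 91 91 91 78 79 79 79 79]
211 [79 90 91 91 90 91 89 92 92 91 91 90 90 80 80 77 78 79]
212 [79 90 91 91 90 91 90 90 91 91 91 91 90 79 80 79 78 77]
213 [80 91 91 91 91 91 92 91 91 91 90 90 91 79 79 79 79 79]
214 [143 143 145 144 144 144 143 144 145 143 144 143 144 144 144 143 144 142]
215 [145 145 144 144 144 145 145 145 145 146 145 146 146 145 144 145 145 146]
```

View pics/c8.png

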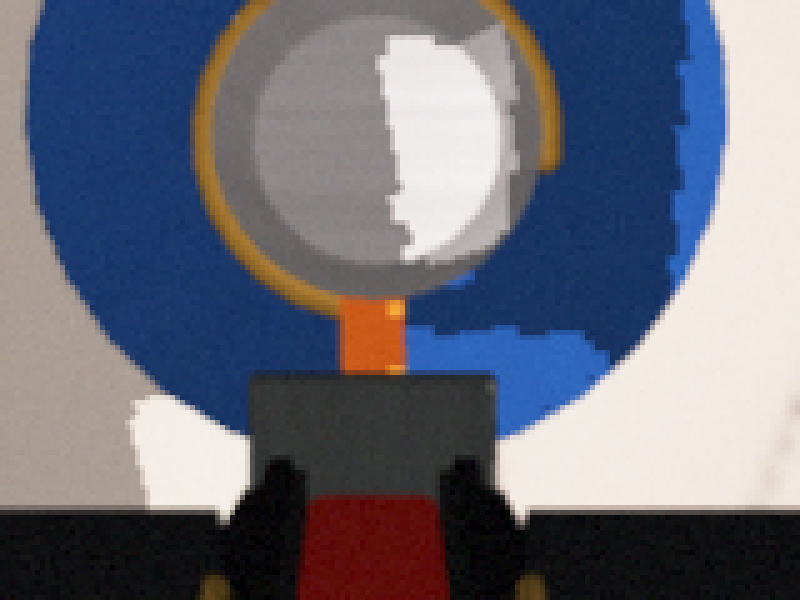

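Call:
{"api": "servo_tool", "payload": {
  "deltas": [
    [0,0,0,0,-1,0,1]
  ]
}}

```text
clock: 11.8
position: [0.4949, -0.0047, 0.1524]
eef_rot: [[-0.983, -0.001, -0.186], [0.186, 0.002, -0.983], [0.001, -1.0, -0.001]]
contact_force: [-0.4, 0.6, -2.1]
gripper_width: 0.0156
```

Call:
{"api": "servo_tool", "payload": {
  "deltas": [
    [0,0,0,0,-1,0,1]
  ]
}}

```text
clock: 11.9
position: [0.4948, -0.0047, 0.1531]
eef_rot: [[-0.983, -0.001, -0.186], [0.186, 0.002, -0.983], [0.001, -1.0, -0.002]]
contact_force: [1.1, -0.8, -3.1]
gripper_width: 0.0159
```

Call:
{"api": "servo_tool", "payload": {
  "deltas": [
    [0,0,0,0,-1,0,1]
  ]
}}

```text
clock: 12.0
position: [0.4947, -0.0046, 0.1537]
eef_rot: [[-0.982, -0.001, -0.186], [0.186, 0.002, -0.982], [0.001, -1.0, -0.002]]
contact_force: [-1.1, 0.4, -1.1]
gripper_width: 0.0156
```

Call:
{"api": "servo_tool", "payload": {
  "deltas": [
    [0,0,0,-0.5,-1.2,0,1]
  ]
}}

```text
clock: 12.1
position: [0.495, -0.0047, 0.1549]
eef_rot: [[-0.982, -0.001, -0.186], [0.186, 0.002, -0.982], [0.002, -1.0, -0.002]]
contact_force: [-0.2, 1.1, -1.9]
gripper_width: 0.0157
```

Call:
{"api": "servo_tool", "payload": {
  "deltas": [
    [0,0,0,-0.3,-1.2,0,1]
  ]
}}

```text
clock: 12.2
position: [0.4953, -0.0047, 0.1563]
eef_rot: [[-0.982, -0.002, -0.186], [0.186, 0.002, -0.982], [0.002, -1.0, -0.002]]
contact_force: [-0.8, 0.4, -1.8]
gripper_width: 0.0154
```

Call:
{"api": "servo_tool", "payload": {
  "deltas": [
    [0,0,0,-0.2,-1.2,0,1]
  ]
}}

```text
clock: 12.3
position: [0.4956, -0.0048, 0.1579]
eef_rot: [[-0.983, -0.001, -0.186], [0.186, 0.002, -0.983], [0.002, -1.0, -0.002]]
contact_force: [-0.8, 0.1, -1.7]
gripper_width: 0.0157
```

```bash
python3 - <<'E'
from h import *
tgt(44,0.5,0.1473,-100.8)
p=wpic("w9");f=p["frame"];cc=f[140:260,200:360];cv2.imwrite("pics/c9.png",cv2.resize(cc[:,:,::-1],None,fx=5,fy=5,interpolation=cv2.INTER_NEAREST))
X=pts(p)
for v in range(192,215): print(v,(X[v,268:286,2]*1000).round(0).astype(int))
E
```

```text
t 12.3 pos [ 0.4956 -0.0048  0.1579] rem tool mm [ 0.3 10.6 -0.2] rotvec [0.1  0.07 0.1 ] world [ -0.3   0.3 -10.6] F [-0.77  0.12 -1.67]
now rad 43.7 lat 0.3
192 [96 98 98 98 97 99 97 99 99 99 98 98 98 98 97 97 96 97]
193 [95 96 96 96 97 97 97 97 97 97 96 96 96 98 97 96 96 95]
194 [94 95 97 97 97 96 96 96 96 97 95 96 97 96 94 95 94 95]
195 [96 94 93 95 94 94 96 95 94 96 95 96 95 95 95 95 93 92]
196 [93 94 94 94 94 94 96 95 94 93 93 94 94 94 93 94 92 93]
197 [92 92 92 93 93 93 93 93 94 92 92 93 93 93 93 92 79 78]
198 [95 95 96 95 94 95 96 95 95 95 96 95 78 79 79 78 78 79]
199 [ 95  96  95  95  96  96  95  96  95  94  95 327  80  78  80  79  79  80]
200 [ 95  95  95  95  96  96  95  96  95  96  96  96  78  79  79 327  79  79]
201 [97 95 95 96 95 96 96 97 95 95 95 95 80 80 78 78 79 79]
202 [95 96 95 96 97 96 95 96 96 96 95 96 79 78 78 79 78 77]
203 [95 96 96 95 96 96 96 95 96 97 96 97 79 79 79 79 77 79]
204 [97 97 96 95 97 96 96 97 97 95 96 96 79 77 79 78 79 77]
205 [97 96 96 96 97 96 96 96 97 97 97 97 79 79 79 79 79 78]
206 [96 95 96 95 96 96 96 96 96 96 97 97 80 78 80 78 78 78]
207 [96 97 96 96 96 96 97 95 96 96 97 96 79 78 80 79 80 79]
208 [96 96 96 96 97 96 95 97 97 96 96 95 79 79 79 79 79 78]
209 [ 97  98  97  96  96  96  96  96  96  96  96  95  78  79  79  78 327  79]
210 [ 97  96  95  96  97  97  97  96  98  97  96  97  80  79  79  79 327  78]
211 [97 96 97 97 97 97 97 97 97 96 96 96 79 79 80 79 79 80]
212 [97 97 98 96 97 97 96 96 97 98 97 98 79 78 79 78 79 79]
213 [97 97 97 97 97 97 97 97 97 98 98 97 79 80 80 78 80 79]
214 [150 150 150 151 151 150 150 150 150 150 150 151 151 150 150 149 327 150]
```

View pics/c9.png

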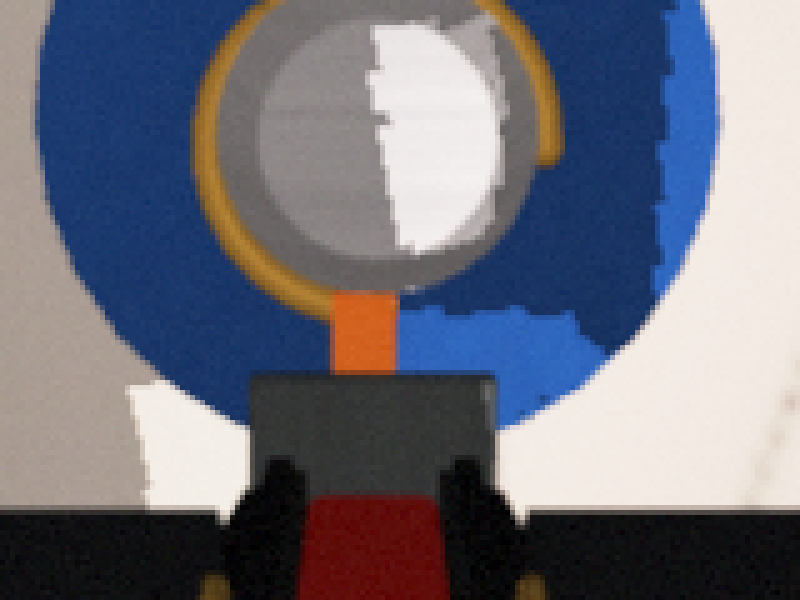

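Call:
{"api": "servo_tool", "payload": {
  "deltas": [
    [0,0,0,0,-1,0,1]
  ]
}}

```text
clock: 12.45
position: [0.496, -0.0048, 0.1595]
eef_rot: [[-0.982, -0.0, -0.186], [0.186, 0.002, -0.982], [0.001, -1.0, -0.002]]
contact_force: [0.2, 1.1, -1.6]
gripper_width: 0.0159
```

Call:
{"api": "servo_tool", "payload": {
  "deltas": [
    [0,0,0,0,-0.7,0,1]
  ]
}}

```text
clock: 12.55
position: [0.4962, -0.0048, 0.1605]
eef_rot: [[-0.983, 0.0, -0.186], [0.186, 0.002, -0.982], [0.0, -1.0, -0.002]]
contact_force: [-0.9, 0.7, -1.5]
gripper_width: 0.016
```

```bash
python3 - <<'E'
from h import *
tgt(44,0.5,0.1473,-100.8)
p=wpic("w10");f=p["frame"]
X=pts(p)
for v in range(196,215): print(v,(X[v,266:284,2]*1000).round(0).astype(int))
E
```

```text
t 12.55 pos [ 0.4962 -0.0048  0.1605] rem tool mm [ 0.8 13.2 -0.1] rotvec [0.11 0.07 0.02] world [ -0.8   0.3 -13.2] F [-0.88  0.74 -1.5 ]
now rad 43.2 lat 0.3
196 [93 92 93 92 94 94 94 94 95 94 95 93 94 95 93 93 93 94]
197 [93 92 92 91 92 94 93 93 93 94 93 93 94 92 93 93 93 92]
198 [97 98 99 99 98 98 98 97 98 97 99 98 97 79 79 78 78 78]
199 [97 97 97 97 97 97 98 98 97 98 97 97 98 78 80 78 78 79]
200 [97 97 97 97 97 98 99 98 99 97 98 98 98 79 79 79 80 80]
201 [98 98 98 98 97 98 97 98 97 97 99 98 97 78 78 79 78 80]
202 [98 98 98 98 97 99 98 97 97 98 98 97 97 80 79 78 78 78]
203 [99 99 97 97 97 98 98 98 98 99 97 99 98 78 79 77 79 79]
204 [98 98 99 97 99 98 98 98 98 98 98 99 98 79 79 78 79 79]
205 [99 97 98 97 98 99 98 98 98 98 98 98 98 79 79 80 79 79]
206 [98 99 97 99 99 98 99 98 99 97 99 98 99 79 79 80 79 79]
207 [ 98  97  99  98  99  99 100 100  99  98  99  99  98  79  79  79  78  80]
208 [ 97  99  99 100 100  99  98  99  99  99  98  99  99  80  79  79  78  80]
209 [ 98  98  98  99  99 100  99  99 100  98 100  99 101  80  79  79  79  79]
210 [ 98  98  99  99 100  99  98  99  99  99  99  99  99  80  79  79  81  80]
211 [ 99  99  99  99 100 100  99  99  99 100 101 100 100  77  78  78  80  79]
212 [ 98  99 101  98 100 100  99  99 101  99  99  99  99  79  79  78  80  78]
213 [100 100 100  99 100  99 100  99  99  99 100 100  99  79  78  79  79  78]
214 [152 153 151 153 152 153 153 330 151 153 153 153 153 154 153 152 153 153]
```

Call:
{"api": "servo_tool", "payload": {
  "deltas": [
    [0,0,0,0,2,0,1],
    [0,0,0,0,2,0,1],
    [0,0,0,0,0,0,1]
  ]
}}

```text
clock: 12.9
position: [0.4967, -0.005, 0.1568]
eef_rot: [[-0.983, 0.002, -0.186], [0.186, 0.001, -0.983], [-0.001, -1.0, -0.001]]
contact_force: [-0.4, 0.2, -1.1]
gripper_width: 0.0161
```

```bash
python3 - <<'E'
from h import *
tgt(44,0.5,0.1473,-100.8)
p=wpic("w11");f=p["frame"]
X=pts(p)
for v in range(196,215): print(v,(X[v,266:284,2]*1000).round(0).astype(int))
E
```

```text
t 12.9 pos [ 0.4967 -0.005   0.1568] rem tool mm [ 1.4  9.5 -0.3] rotvec [ 0.08  0.07 -0.08] world [-1.3  0.6 -9.5] F [-0.39  0.22 -1.11]
now rad 42.6 lat 0.2
196 [93 95 95 96 96 95 96 96 96 96 96 96 95 95 96 96 95 95]
197 [93 94 94 94 95 94 94 95 95 95 95 95 95 93 95 94 94 93]
198 [91 93 92 93 94 95 94 93 94 94 94 94 93 92 95 94 93 92]
199 [91 92 92 94 93 94 93 93 93 93 92 93 92 93 93 93 93 92]
200 [96 97 96 95 95 96 96 96 97 97 96 97 96 79 78 79 79 80]
201 [97 95 97 96 97 96 95 96 97 97 96 96 96 79 79 79 79 78]
202 [96 95 96 96 96 96 96 97 96 97 97 97 97 79 79 79 79 78]
203 [96 96 97 95 97 97 96 96 97 97 97 97 97 79 78 79 79 79]
204 [97 97 97 97 96 96 97 98 96 96 96 96 97 79 80 79 80 78]
205 [97 96 97 97 97 97 97 97 97 96 97 97 97 79 78 79 77 79]
206 [97 96 97 98 97 97 98 96 96 97 97 98 97 80 79 80 79 78]
207 [326  98  97  96  97  98  97  98  97  97  97  98  94  79  79  78  79  78]
208 [98 98 97 97 98 97 97 97 97 97 98 97 79 79 78 79 80 79]
209 [96 97 97 97 96 97 96 97 97 98 97 97 78 79 78 79 79 79]
210 [97 97 97 98 98 97 97 97 98 97 98 97 78 80 80 80 80 79]
211 [97 96 97 97 98 97 97 97 98 98 97 97 80 79 78 79 79 79]
212 [98 98 97 98 98 99 99 97 98 98 98 98 79 79 80 79 79 80]
213 [96 97 99 97 98 99 98 97 97 98 98 98 80 79 78 78 79 78]
214 [150 150 149 149 148 149 149 150 149 149 149 149 147 149 150 150 149 148]
```

Call:
{"api": "servo_tool", "payload": {
  "deltas": [
    [0,0,0,0.5,2,0,1],
    [0,0,0,0.5,1,0,1],
    [0,0,0,0,0,0,1]
  ]
}}

```text
clock: 13.25
position: [0.4958, -0.0049, 0.1537]
eef_rot: [[-0.983, 0.002, -0.186], [0.186, 0.001, -0.983], [-0.002, -1.0, -0.001]]
contact_force: [-0.4, -0.8, -0.4]
gripper_width: 0.0158
```

```bash
python3 - <<'E'
from h import *
tgt(44,0.5,0.1473,-100.8)
p=wpic("w12");f=p["frame"]
X=pts(p)
for v in range(198,215): print(v,(X[v,266:284,2]*1000).round(0).astype(int))
cc=f[140:260,200:360];cv2.imwrite("pics/c12.png",cv2.resize(cc[:,:,::-1],None,fx=5,fy=5,interpolation=cv2.INTER_NEAREST))
E
```

```text
t 13.25 pos [ 0.4958 -0.0049  0.1537] rem tool mm [ 0.5  6.4 -0.3] rotvec [ 0.08  0.07 -0.1 ] world [-0.4  0.4 -6.4] F [-0.39 -0.8  -0.37]
now rad 43.5 lat 0.2
198 [91 92 92 94 93 94 93 95 94 94 94 94 93 94 94 93 93 92]
199 [94 93 93 94 92 93 92 93 92 93 92 93 93 92 94 92 92 79]
200 [96 96 96 96 96 96 96 95 96 96 96 95 96 80 78 79 79 79]
201 [96 96 95 97 96 97 97 98 96 97 97 97 97 79 79 79 80 79]
202 [96 96 96 95 96 96 95 97 96 97 97 95 96 78 80 79 79 79]
203 [96 97 96 97 97 96 97 97 96 96 96 97 97 79 79 79 79 77]
204 [96 96 97 96 95 97 96 97 97 96 96 97 97 79 78 79 79 80]
205 [97 96 96 97 98 96 96 97 97 96 97 97 97 78 79 80 79 78]
206 [97 96 96 98 97 97 95 96 97 96 96 97 96 81 78 81 78 79]
207 [97 96 95 96 96 98 98 98 96 97 97 97 94 78 78 78 80 79]
208 [97 97 96 96 98 98 97 98 96 98 96 96 79 79 80 77 80 80]
209 [97 96 97 97 97 98 97 97 97 96 98 97 79 78 79 78 79 78]
210 [97 98 97 97 97 98 98 97 98 98 98 98 78 80 79 78 79 78]
211 [97 98 96 97 98 98 97 98 97 98 97 98 78 79 77 79 78 81]
212 [97 98 98 98 98 99 98 98 97 98 99 99 79 79 80 79 78 80]
213 [98 98 98 97 97 97 98 98 98 99 98 98 79 80 79 79 79 78]
214 [146 146 146 146 146 147 146 146 146 146 147 146 146 145 145 145 147 146]
```

View pics/c12.png

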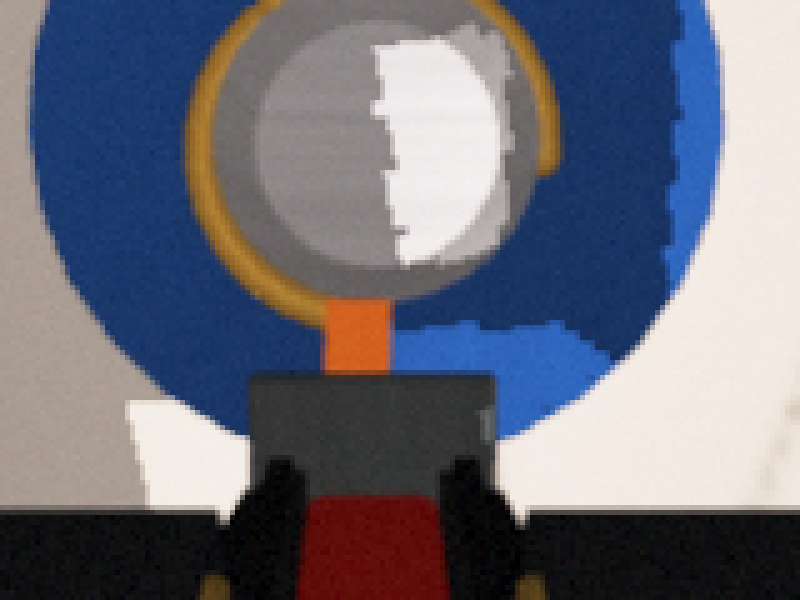

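Call:
{"api": "servo_tool", "payload": {
  "deltas": [
    [0,0,0,3,0.3,0,1],
    [0,0,0,5,0,0,1],
    [0,0,0,8,0,0,1],
    [0,0,0,12,0,0,1],
    [0,0,0,15,0,0,1]
  ]
}}

```text
clock: 13.8
position: [0.4518, 0.0034, 0.1534]
eef_rot: [[-0.982, 0.002, -0.186], [0.186, 0.001, -0.982], [-0.002, -1.0, -0.001]]
contact_force: [-0.5, -0.0, -0.6]
gripper_width: 0.016
```

Call:
{"api": "servo_tool", "payload": {
  "deltas": [
    [0,0,0,5,-20,0,1],
    [0,0,0,0,-40,0,1],
    [0,0,0,0,-20,0,1],
    [0,0,0,0,0,0,1]
  ]
}}

```text
clock: 14.2
position: [0.4414, 0.0053, 0.2338]
eef_rot: [[-0.983, -0.002, -0.186], [0.186, 0.002, -0.983], [0.003, -1.0, -0.001]]
contact_force: [0.2, -1.5, -0.5]
gripper_width: 0.0155
```

```bash
python3 - <<'E'
from h import *
p=wpic("w13");f=p["frame"];X=pts(p)
hsv=cv2.cvtColor(f,cv2.COLOR_RGB2HSV);H,S,V=[hsv[...,i] for i in range(3)]
c=C;r=np.linalg.norm(X[...,:2]-c,axis=-1);z=X[...,2]
o=(H<22)&(S>90)&(r<.055)&(r>.031)&(z>.083)&(z<.12)
P=X[o];m=P.mean(0);print(o.sum(),m,np.degrees(np.arctan2(*(m[:2]-c)[::-1])),cv2.minAreaRect((P[:,:2]*1000).astype(np.float32)),r[o].max(),np.median(P[:,2]),np.percentile(P[:,2],[5,95]))
print(sense()["joint_pos"])
plan([0.4785,0.2592,0.22],rot(-96.9))
E
```

```text
166 [ 0.5014 -0.0034  0.0986] 165.05168104901807 ((501.5419921875, -3.8148703575134277), (9.829334259033203, 15.288853645324707), 79.28434753417969) 0.0463075788808138 0.09853727970741646 [0.0972 0.1003]
[ -6.3454 -21.2268 118.56     0.0778  82.9145  94.3572]
t 14.25 pos [0.4409 0.0053 0.2324] rem tool mm [  10.2   12.7 -256.5] rotvec [ 0.07 -3.81  0.25] world [ 37.6 253.9 -12.4] F [-0.18  0.06 -0.3 ]
```

View pics/w13.png

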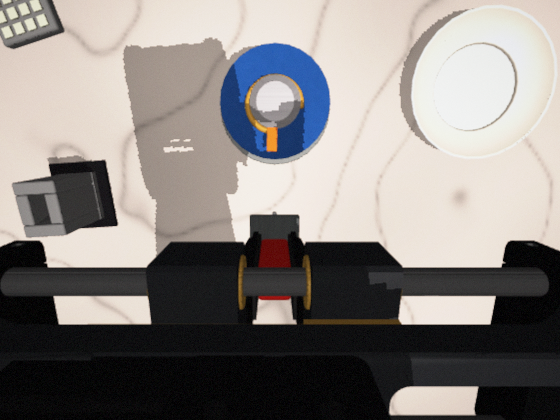

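Call:
{"api": "servo_tool", "payload": {
  "deltas": [
    [0,-2,0,2,0,-35,1],
    [0,-1.8,0,2,0,-48,1],
    [0,0,0,2,0,-48,1],
    [0,0,0,2,0,-48,1],
    [0,0,0,2,0,-40,1]
  ]
}}

```text
clock: 14.75
position: [0.4583, 0.2255, 0.2241]
eef_rot: [[-0.992, -0.012, -0.129], [0.129, -0.002, -0.992], [0.011, -1.0, 0.003]]
contact_force: [0.5, -0.8, -0.6]
gripper_width: 0.0157
```

```bash
python3 - <<'E'
from h import *
plan([0.4789,0.2590,0.20],rot(-96.9))
E
```

```text
t 14.75 pos [0.4583 0.2255 0.2241] rem tool mm [-16.3  23.8 -36. ] rotvec [-0.19 -0.52  0.65] world [ 20.6  33.5 -24.1] F [ 0.52 -0.85 -0.61]
```

Call:
{"api": "servo_tool", "payload": {
  "deltas": [
    [-0.2,-0.5,0.6,-14,5,-25,1],
    [0,0,0,-2,5,-7,1],
    [0,0,0,0,5,0,1],
    [0,0,0,0,0,0,1]
  ]
}}

```text
clock: 15.15
position: [0.4737, 0.2589, 0.2002]
eef_rot: [[-0.994, -0.012, -0.113], [0.113, -0.004, -0.994], [0.011, -1.0, 0.005]]
contact_force: [-0.4, 0.1, -0.1]
gripper_width: 0.0161
```

```bash
python3 - <<'E'
from h import *
plan([0.4789,0.2590,0.20],rot(-96.9))
E
```

```text
t 15.15 pos [0.4737 0.2589 0.2002] rem tool mm [-5.2  0.2 -0.7] rotvec [-0.31  0.41  0.65] world [ 5.2  0.1 -0.2] F [-0.41  0.12 -0.06]
```

Call:
{"api": "servo_tool", "payload": {
  "deltas": [
    [-0.3,0.4,0.8,-5,12,-1,1],
    [0,0,0,-1,10,0,1],
    [0,0,0,0,0,0,1]
  ]
}}

```text
clock: 15.45
position: [0.4786, 0.2555, 0.1762]
eef_rot: [[-0.992, 0.001, -0.124], [0.124, -0.002, -0.992], [-0.001, -1.0, 0.002]]
contact_force: [-0.8, 0.1, -2.2]
gripper_width: 0.0157
```

```bash
python3 - <<'E'
from h import *
plan([0.4789,0.2590,0.0926],rot(-96.9))
p=wpic("w14")
E
```

```text
t 15.45 pos [0.4786 0.2555 0.1762] rem tool mm [ 0.2 83.6 -3.6] rotvec [-0.11 -0.24 -0.05] world [  0.3   3.5 -83.6] F [-0.76  0.11 -2.22]
```

View pics/w14.png

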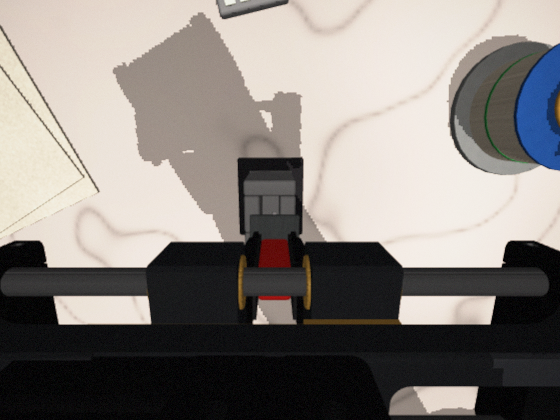

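Call:
{"api": "servo_tool", "payload": {
  "deltas": [
    [-0.1,-0.2,0,0,4,-4,1],
    [0,0,0,0,4,0,1],
    [0,0,0,0,0,0,1]
  ]
}}

```text
clock: 15.8
position: [0.4802, 0.2593, 0.17]
eef_rot: [[-0.993, 0.004, -0.122], [0.122, 0.001, -0.993], [-0.004, -1.0, -0.001]]
contact_force: [0.5, -0.6, -0.4]
gripper_width: 0.0158
```

```bash
python3 - <<'E'
from h import *
plan([0.4789,0.2590,0.0926],rot(-96.9))
E
```

```text
t 15.8 pos [0.4802 0.2593 0.17  ] rem tool mm [ 1.5 77.4  0.5] rotvec [ 0.09 -0.1  -0.21] world [ -1.3  -0.3 -77.4] F [ 0.51 -0.56 -0.4 ]
```

Call:
{"api": "servo_tool", "payload": {
  "deltas": [
    [0,0,-0.2,1.5,10,0.4,1],
    [0,0,0,0,12,0,1],
    [0,0,0,0,10,0,1],
    [0,0,0,0,0,0,1]
  ]
}}

```text
clock: 16.2
position: [0.4784, 0.2593, 0.1354]
eef_rot: [[-0.993, 0.0, -0.121], [0.121, 0.002, -0.993], [0.0, -1.0, -0.002]]
contact_force: [0.4, -0.2, -0.7]
gripper_width: 0.0158
```

```bash
python3 - <<'E'
from h import *
plan([0.4789,0.2590,0.0926],rot(-96.9))
E
```

```text
t 16.2 pos [0.4784 0.2593 0.1354] rem tool mm [-0.5 42.8  0.3] rotvec [ 0.09 -0.08  0.  ] world [  0.5  -0.3 -42.8] F [ 0.35 -0.21 -0.66]
```

Call:
{"api": "servo_tool", "payload": {
  "deltas": [
    [0,0,0,-0.5,12,0,1],
    [0,0,0,0,12,0,1],
    [0,0,0,0,10,0,1],
    [0,0,0,0,5,0,1],
    [0,0,0,0,0,0,1]
  ]
}}

```text
clock: 16.7
position: [0.4791, 0.2594, 0.0926]
eef_rot: [[-0.993, -0.0, -0.121], [0.121, 0.002, -0.993], [0.0, -1.0, -0.002]]
contact_force: [-0.9, 0.7, 3.3]
gripper_width: 0.016
```

```bash
python3 - <<'E'
from h import *
plan([0.4789,0.2590,0.0926],rot(-96.9))
E
```

```text
t 16.7 pos [0.4791 0.2594 0.0926] rem tool mm [ 0.1 -0.   0.4] rotvec [ 0.09 -0.07  0.02] world [-0.2 -0.4  0. ] F [-0.86  0.69  3.32]
```

Call:
{"api": "servo_tool", "payload": {
  "deltas": [
    [0,0,0,0,0,0,0],
    [0,0,0,0,0,0,0],
    [0,0,0,0,0,0,0],
    [0,0,0,0,0,0,0]
  ]
}}

```text
clock: 17.1
position: [0.4798, 0.2597, 0.0935]
eef_rot: [[-0.993, 0.002, -0.121], [0.121, 0.002, -0.993], [-0.001, -1.0, -0.002]]
contact_force: [-0.9, -0.1, -0.4]
gripper_width: 0.042
```

Call:
{"api": "servo_tool", "payload": {
  "deltas": [
    [0,0,0,0,-10,0,0],
    [0,0,0,0,-30,0,0],
    [0,0,0,0,-40,0,0],
    [0,0,0,0,-30,0,0],
    [0,0,0,0,0,0,0]
  ]
}}

```text
clock: 17.6
position: [0.4791, 0.2591, 0.2093]
eef_rot: [[-0.993, 0.001, -0.121], [0.121, 0.002, -0.993], [-0.0, -1.0, -0.002]]
contact_force: [-0.4, 0.3, -0.5]
gripper_width: 0.0471
```

```bash
python3 - <<'E'
from h import *
p=wpic("w15");X=pts(p);f=p["frame"];z=X[...,2]
hsv=cv2.cvtColor(f,cv2.COLOR_RGB2HSV);H,S,V=[hsv[...,i] for i in range(3)]
d=np.linalg.norm(X[...,:2]-[.478,.259],axis=-1)
r=((H<4)|(H>175))&(S>170)&(V>100)&(d<.06)&(z>.131)
if r.sum(): print("red",cv2.minAreaRect((X[r][:,:2]*1000).astype(np.float32)),np.median(X[r],0))
for zz,t in((.084,.0015),(.088,.0015)):
    g=(abs(z-zz)<t)&(S<80)&(d<.06);print(zz,g.sum(),cv2.minAreaRect((X[g][:,:2]*1000).astype(np.float32)))
tgt(40,2,.25,-100)
E
```

```text
red ((478.71441650390625, 259.2510070800781), (15.262666702270508, 15.743752479553223), 82.99725341796875) [0.4788 0.2591 0.1327]
0.084 914 ((478.7748107910156, 259.0625), (45.1589241027832, 60.76911926269531), 82.95835876464844)
0.088 542 ((478.5857849121094, 258.9427795410156), (29.131227493286133, 42.934383392333984), 83.21932220458984)
t 17.65 pos [0.4782 0.2588 0.207 ] rem tool mm [-53.1 -43.2 258. ] rotvec [0.01 3.03 0.13] world [  21.4 -262.5   43. ] F [-0.19  0.09  1.  ]
now rad 110.7 lat 255.7
```

View pics/w15.png

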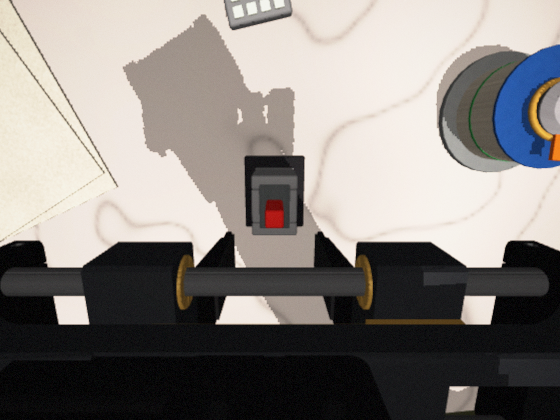

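```bash
python3 - <<'E'
from h import *
plan([0.4975,-0.0027,0.20],rot(-100.7))
E
```

```text
t 17.65 pos [0.4782 0.2588 0.207 ] rem tool mm [-50.9   6.8 257.2] rotvec [0.01 3.73 0.13] world [  19.3 -261.5   -7. ] F [-0.19  0.09  1.  ]
```

Call:
{"api": "servo_tool", "payload": {
  "deltas": [
    [0,2,0,-6,0,40,0],
    [0,1.7,0,-6,0,48,0],
    [0,0,0,-6,0,48,0],
    [0,0,0,-6,0,48,0],
    [0,0,0,-6,0,40,0]
  ]
}}

```text
clock: 18.15
position: [0.4666, 0.0302, 0.2005]
eef_rot: [[-0.984, -0.01, -0.177], [0.177, 0.0, -0.984], [0.01, -1.0, 0.001]]
contact_force: [0.7, 0.6, 1.2]
gripper_width: 0.0478
```

```bash
python3 - <<'E'
from h import *
plan([0.4975,-0.0027,0.18],rot(-100.7))
E
```

```text
t 18.15 pos [0.4666 0.0302 0.2005] rem tool mm [-36.4  20.2  26.9] rotvec [-0.08  0.52  0.58] world [ 30.9 -32.9 -20.5] F [0.72 0.57 1.15]
```

Call:
{"api": "servo_tool", "payload": {
  "deltas": [
    [0,0.5,0.5,-25,10,18,0],
    [0,0,0,-10,8,6,0],
    [0,0,0,0,0,0,0],
    [0,0,0,0,0,0,0]
  ]
}}

```text
clock: 18.55
position: [0.4934, -0.0042, 0.1763]
eef_rot: [[-0.981, -0.01, -0.193], [0.193, -0.0, -0.981], [0.01, -1.0, 0.002]]
contact_force: [0.1, 0.4, 0.2]
gripper_width: 0.0472
```

```bash
python3 - <<'E'
from h import *
plan([0.4975,-0.0027,0.15],rot(-100.7))
p=wpic("w16");f=p["frame"];X=pts(p)
hsv=cv2.cvtColor(f,cv2.COLOR_RGB2HSV);H,S,V=[hsv[...,i] for i in range(3)]
c=C;r=np.linalg.norm(X[...,:2]-c,axis=-1);z=X[...,2]
o=(H<22)&(S>90)&(r<.055)&(r>.031)&(z>.083)&(z<.12)
P=X[o];m=P.mean(0);print(o.sum(),m,np.degrees(np.arctan2(*(m[:2]-c)[::-1])),cv2.minAreaRect((P[:,:2]*1000).astype(np.float32)),r[o].max(),np.median(P[:,2]),np.percentile(P[:,2],[5,95]))
E
```

```text
t 18.55 pos [ 0.4934 -0.0042  0.1763] rem tool mm [-4.  26.3 -2.4] rotvec [-0.12 -0.4   0.59] world [  4.1   1.5 -26.3] F [0.08 0.37 0.15]
207 [ 0.5011 -0.0034  0.0985] 165.09536027943872 ((501.0869445800781, -3.3668460845947266), (8.41971206665039, 15.478178977966309), 78.93780517578125) 0.046643634303776015 0.09847366595096085 [0.0968 0.1002]
```

View pics/w16.png

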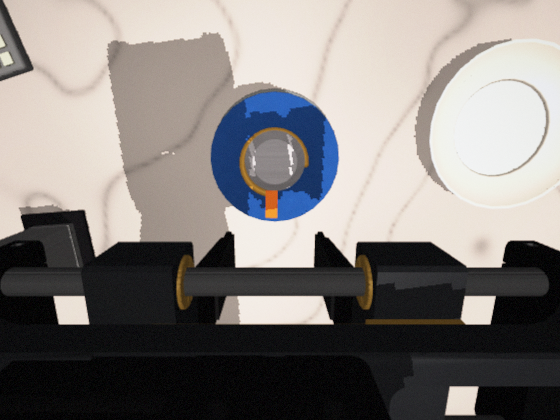

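Ring still hanging at the same height, tab at px (271,203). Go down to it.

Call:
{"api": "servo_tool", "payload": {
  "deltas": [
    [0,-0.3,0.5,-3,15,-2,0],
    [0,0,0,-1,15,0,0],
    [0,0,0,0,15,0,0],
    [0,0,0,0,10,0,0],
    [0,0,0,0,0,0,0]
  ]
}}

```text
clock: 19.1
position: [0.4967, 0.0016, 0.1187]
eef_rot: [[-0.984, -0.002, -0.18], [0.18, -0.001, -0.984], [0.002, -1.0, 0.002]]
contact_force: [-0.3, 0.8, -0.1]
gripper_width: 0.0479
```

```bash
python3 - <<'E'
from h import *
plan([0.4975,-0.0027,0.088],rot(-100.7))
E
```

```text
t 19.1 pos [0.4967 0.0016 0.1187] rem tool mm [-1.6 30.7  4. ] rotvec [-0.09  0.34  0.09] world [  0.8  -4.3 -30.7] F [-0.28  0.76 -0.15]
```

Call:
{"api": "servo_tool", "payload": {
  "deltas": [
    [0,0.3,0,-1.5,5,4,0],
    [0,0,0,0,5,1,0],
    [0,0,0,0,0,0,0]
  ]
}}

```text
clock: 19.4
position: [0.4976, -0.004, 0.1084]
eef_rot: [[-0.983, -0.001, -0.185], [0.185, -0.001, -0.983], [0.001, -1.0, 0.002]]
contact_force: [-0.1, -0.3, -0.3]
gripper_width: 0.0476
```

```bash
python3 - <<'E'
from h import *
plan([0.4975,-0.0027,0.088],rot(-100.7))
E
```

```text
t 19.4 pos [ 0.4976 -0.004   0.1084] rem tool mm [ 0.4 20.4 -1.3] rotvec [-0.09  0.03  0.05] world [ -0.1   1.3 -20.4] F [-0.11 -0.32 -0.33]
```

Call:
{"api": "servo_tool", "payload": {
  "deltas": [
    [0,0,0,0,6,-1.3,0],
    [0,0,0,0,7,0,0],
    [0,0,0,0,6,0,0],
    [0,0,0,0,0,0,0.5]
  ],
  "grip_force": 10
}}

```text
clock: 19.8
position: [0.4986, -0.003, 0.0887]
eef_rot: [[-0.983, 0.001, -0.186], [0.186, -0.002, -0.983], [-0.001, -1.0, 0.001]]
contact_force: [0.6, -0.0, 0.0]
gripper_width: 0.0435
```

```bash
python3 - <<'E'
from h import *
plan([0.4975,-0.0027,0.088],rot(-100.7))
p=wpic("w17")
E
```

```text
t 19.8 pos [ 0.4986 -0.003   0.0887] rem tool mm [ 1.1  0.7 -0.1] rotvec [-0.08 -0.01 -0.05] world [-1.1  0.3 -0.7] F [ 0.64 -0.04  0.04]
```

View pics/w17.png

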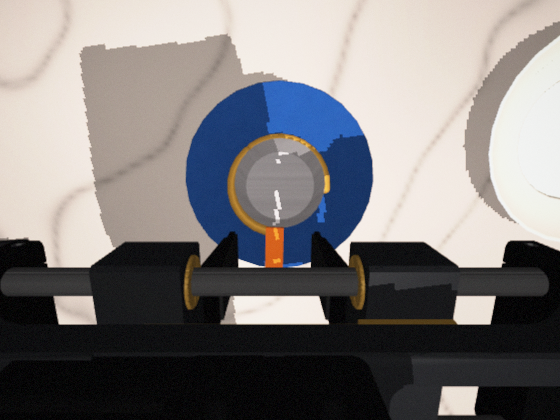

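Call:
{"api": "servo_tool", "payload": {
  "deltas": [
    [0,0,0,1,0,0,1],
    [0,0,0,0,0,0,1],
    [0,0,0,0,0,0,1],
    [0,0,0,0,0,0,1],
    [0,0,0,0,0,0,1]
  ],
  "grip_force": 12
}}

```text
clock: 20.35
position: [0.4983, -0.0029, 0.0899]
eef_rot: [[-0.983, 0.002, -0.186], [0.186, -0.002, -0.983], [-0.003, -1.0, 0.001]]
contact_force: [-1.1, 0.5, -1.2]
gripper_width: 0.0101
```

Call:
{"api": "servo_tool", "payload": {
  "deltas": [
    [0,0,0,0,0,0,1],
    [0,0,0,0,0,0,1]
  ]
}}

```text
clock: 20.55
position: [0.4982, -0.0029, 0.0899]
eef_rot: [[-0.983, 0.002, -0.186], [0.186, -0.002, -0.983], [-0.003, -1.0, 0.001]]
contact_force: [0.1, 0.0, -0.5]
gripper_width: 0.0098
```

```bash
python3 - <<'E'
from h import *
plan([0.4975,-0.0027,0.088],rot(-100.7))
E
```

```text
t 20.55 pos [ 0.4982 -0.0029  0.0899] rem tool mm [ 0.8  1.9 -0.1] rotvec [-0.08 -0.01 -0.15] world [-0.7  0.2 -1.9] F [ 0.07  0.01 -0.53]
```

Call:
{"api": "servo_tool", "payload": {
  "deltas": [
    [0,0,-2,0,-2.5,0,1],
    [0,0,-2.5,-0.5,-3,0,1],
    [0,0,-2.5,-0.5,-3,0,1]
  ]
}}

```text
clock: 20.85
position: [0.4988, -0.0032, 0.0982]
eef_rot: [[-0.975, -0.12, -0.186], [0.184, 0.021, -0.983], [0.122, -0.993, 0.002]]
contact_force: [0.3, -0.7, -0.2]
gripper_width: 0.01
```

```bash
python3 - <<'E'
from h import *
plan([0.4982,-0.0029,0.0899],rot(-100.8))
E
```

```text
t 20.85 pos [ 0.4988 -0.0032  0.0982] rem tool mm [-0.4  8.3 -0.2] rotvec [-0.11  0.1   7.  ] world [-0.6  0.3 -8.3] F [ 0.3  -0.75 -0.23]
```

Call:
{"api": "servo_tool", "payload": {
  "deltas": [
    [0,0,-2.5,-0.6,-3.2,0,1],
    [0,0,-2.5,-0.5,-3.2,0,1],
    [0,0,-2.5,-0.5,-3.2,0,1]
  ]
}}

```text
clock: 21.15
position: [0.5012, -0.003, 0.1066]
eef_rot: [[-0.949, -0.253, -0.186], [0.18, 0.047, -0.983], [0.257, -0.966, 0.001]]
contact_force: [-0.3, 0.7, -2.4]
gripper_width: 0.0098
```

```bash
python3 - <<'E'
from h import *
plan([0.4982,-0.0029,0.0899],rot(-100.8)); print(sense()["gripper_width"])
E
```

```text
t 21.15 pos [ 0.5012 -0.003   0.1066] rem tool mm [-1.4 16.9  0.4] rotvec [-0.04  0.08 14.91] world [ -3.    0.1 -16.7] F [-0.32  0.72 -2.38]
0.009752972184335535
```

Call:
{"api": "servo_tool", "payload": {
  "deltas": [
    [0,0,-2.5,-0.2,-3.2,0,1],
    [0,0,-2.5,0,-3.2,0,1],
    [0,0,-2.5,0,-3.2,0,1]
  ]
}}

```text
clock: 21.45
position: [0.5059, -0.0039, 0.1154]
eef_rot: [[-0.908, -0.376, -0.186], [0.172, 0.07, -0.983], [0.382, -0.924, 0.001]]
contact_force: [1.5, -1.2, -2.3]
gripper_width: 0.0095
```

```bash
python3 - <<'E'
from h import *
plan([0.4982,-0.0029,0.0899],rot(-100.8)); print(sense()["gripper_width"])
p=wpic("w18");q=read_camera("scene");f=q["frame"][140:240,250:370];cv2.imwrite("pics/s18.png",cv2.resize(f[:,:,::-1],None,fx=5,fy=5,interpolation=cv2.INTER_CUBIC))
E
```

```text
t 21.45 pos [ 0.5059 -0.0039  0.1154] rem tool mm [-2.6 26.5  0.4] rotvec [-0.06  0.08 22.48] world [ -7.7   1.  -25.5] F [ 1.52 -1.24 -2.34]
0.009537141807119957
```

View pics/w18.png

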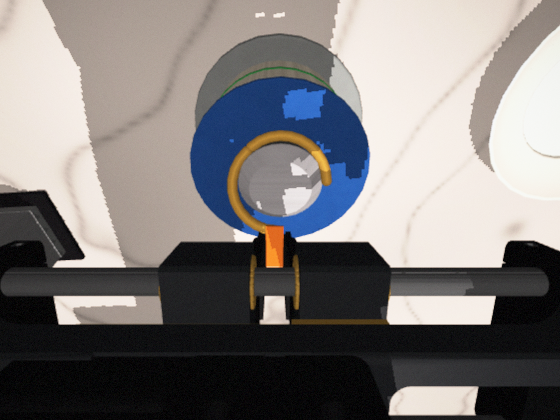

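View pics/s18.png

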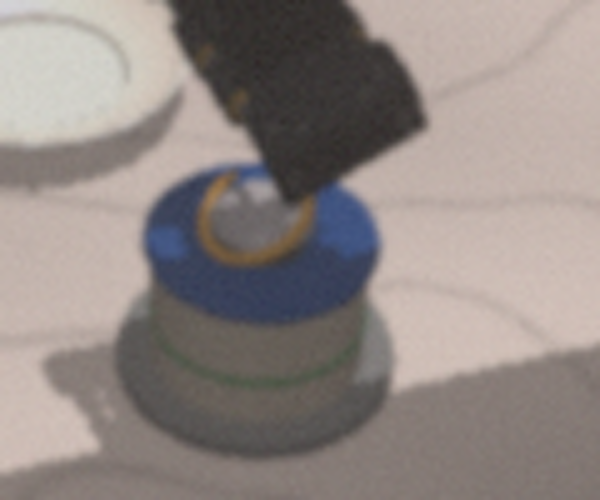

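Call:
{"api": "servo_tool", "payload": {
  "deltas": [
    [0,0,-2,0.8,-3.5,0,1],
    [0,0,-2,1,-3.5,0,1],
    [0,0,-2,1.2,-3.5,0,1]
  ]
}}

```text
clock: 21.85
position: [0.5098, -0.0045, 0.1255]
eef_rot: [[-0.867, -0.462, -0.186], [0.164, 0.088, -0.982], [0.47, -0.883, 0.0]]
contact_force: [4.5, -0.1, -3.4]
gripper_width: 0.0097
```

```bash
python3 - <<'E'
from h import *
plan([0.4982,-0.0029,0.0899],rot(-100.8)); print(sense()["gripper_width"])
p=wpic("w19")
E
```

```text
t 21.85 pos [ 0.5098 -0.0045  0.1255] rem tool mm [-6.4 36.9  0.6] rotvec [-0.02  0.06 28.04] world [-11.6   1.6 -35.6] F [ 4.5  -0.08 -3.37]
0.009691793725953909
```

View pics/w19.png

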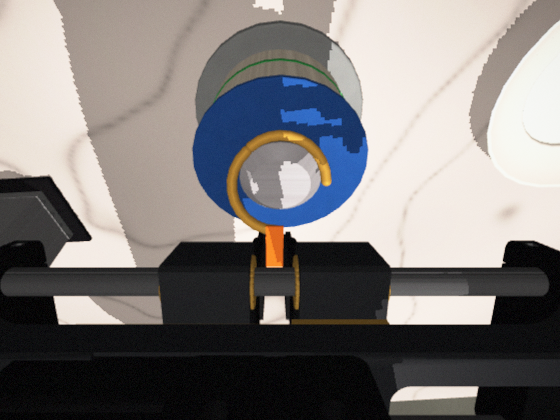

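Call:
{"api": "servo_tool", "payload": {
  "deltas": [
    [0,0,0,-2.5,-1.5,0,1],
    [0,0,0,-1.5,-2,0,1]
  ]
}}

```text
clock: 22.1
position: [0.5149, -0.0055, 0.1265]
eef_rot: [[-0.867, -0.463, -0.186], [0.164, 0.088, -0.982], [0.471, -0.882, 0.0]]
contact_force: [-0.7, 0.1, -1.2]
gripper_width: 0.0097
```

Call:
{"api": "servo_tool", "payload": {
  "deltas": [
    [0,0,-1,-0.5,-2.5,0,1],
    [0,0,-1,0,-3,0,1]
  ]
}}

```text
clock: 22.3
position: [0.517, -0.0058, 0.1317]
eef_rot: [[-0.849, -0.495, -0.186], [0.161, 0.094, -0.983], [0.504, -0.864, 0.0]]
contact_force: [0.2, -0.3, 0.3]
gripper_width: 0.0098
```

```bash
python3 - <<'E'
from h import *
plan([0.4982,-0.0029,0.0899],rot(-100.8)); print(sense()["gripper_width"])
p=wpic("w20")
E
```

```text
t 22.3 pos [ 0.517  -0.0058  0.1317] rem tool mm [-4.6 45.6  0.7] rotvec [-0.02  0.08 30.24] world [-18.8   2.9 -41.8] F [ 0.23 -0.27  0.26]
0.009828714012949198
```

View pics/w20.png

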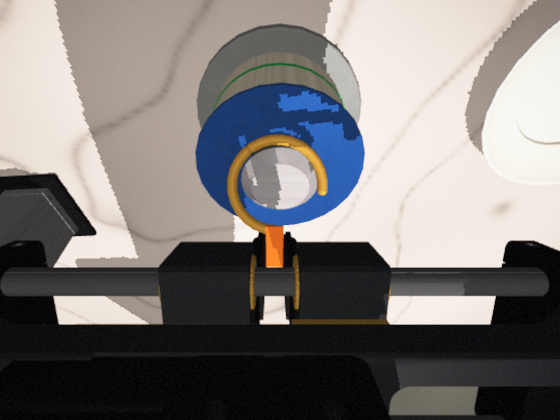

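Call:
{"api": "servo_tool", "payload": {
  "deltas": [
    [0,0,0,1.5,-4,0,1],
    [0,0,0,2,-4,0,1],
    [0,0,0,3,-5,0,1]
  ]
}}

```text
clock: 22.65
position: [0.5181, -0.006, 0.1466]
eef_rot: [[-0.848, -0.497, -0.186], [0.161, 0.094, -0.983], [0.506, -0.863, 0.0]]
contact_force: [-0.7, -0.0, -0.4]
gripper_width: 0.0096
```

Call:
{"api": "servo_tool", "payload": {
  "deltas": [
    [0,0,0,4,-7,0,1],
    [0,0,0,6,-10,0,1],
    [0,0,0,7,-13,0,1],
    [0,0,0,7,-13,0,1],
    [0,0,0,0,0,0,1]
  ]
}}

```text
clock: 23.15
position: [0.5201, -0.0062, 0.203]
eef_rot: [[-0.85, -0.493, -0.186], [0.161, 0.094, -0.983], [0.502, -0.865, -0.0]]
contact_force: [1.3, 0.3, -0.4]
gripper_width: 0.0096
```

```bash
python3 - <<'E'
from h import *
plan([0.52,-0.0029,0.20],rot(-100.8)); print(sense()["gripper_width"])
p=wpic("w21")
print(spot_point(p,"ring_middle")[:1])
q=read_camera("top");print(spot_point(q,"dish")[:1],spot_point(q,"ring_middle")[:1])
E
```

```text
t 23.15 pos [ 0.5201 -0.0062  0.203 ] rem tool mm [-0.9  2.9 -3.3] rotvec [-0.01  0.08 30.12] world [-0.1  3.3 -3. ] F [ 1.29  0.32 -0.4 ]
0.009640712381302801
[]
[{'location': [0.5182, -0.2538, -0.0021], 'score': 0.88}] []
```

View pics/w21.png

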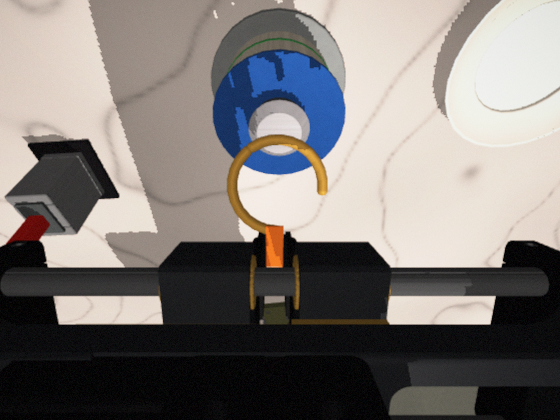

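Call:
{"api": "servo_tool", "payload": {
  "deltas": [
    [0,0,0,0,0,10,1],
    [0,0,3,0,0,20,1],
    [0,0,4,0,0,30,1],
    [0,0,4,0,0,40,1],
    [0,0,4,0,0,40,1]
  ],
  "grip_force": 20
}}

```text
clock: 23.9
position: [0.4905, -0.1464, 0.1934]
eef_rot: [[-0.948, -0.264, -0.178], [0.172, 0.047, -0.984], [0.268, -0.963, 0.001]]
contact_force: [0.3, -0.3, -0.2]
gripper_width: 0.0093
```

Call:
{"api": "servo_tool", "payload": {
  "deltas": [
    [0,0,4,0,0,40,1],
    [0,0,4,0,0,30,1],
    [0,0,4,0,0,20,1],
    [0,0,2,0,0,10,1],
    [0,0,0,0,0,0,1]
  ]
}}

```text
clock: 24.4
position: [0.4658, -0.2546, 0.1914]
eef_rot: [[-0.982, -0.023, -0.185], [0.185, -0.0, -0.983], [0.022, -1.0, 0.004]]
contact_force: [-0.5, -0.3, -0.5]
gripper_width: 0.0094
```

```bash
python3 - <<'E'
from h import *
plan([0.478,-0.247,0.10],rot(-100.8)); print(sense()["gripper_width"])
p=wpic("w22");X=pts(p);np.savez("w22.npz",X=X,f=p["frame"])
print(spot_point(p,"ring_middle")[:1],spot_point(p,"dish")[:1])
E
```

```text
t 24.4 pos [ 0.4658 -0.2546  0.1914] rem tool mm [-12.6  91.1 -10.1] rotvec [-0.25  0.12  1.28] world [ 12.2   7.6 -91.4] F [-0.54 -0.28 -0.5 ]
0.009430880265244131
[] [{'location': [0.5143, -0.2561, 0.0008], 'score': 0.63}]
```

View pics/w22.png

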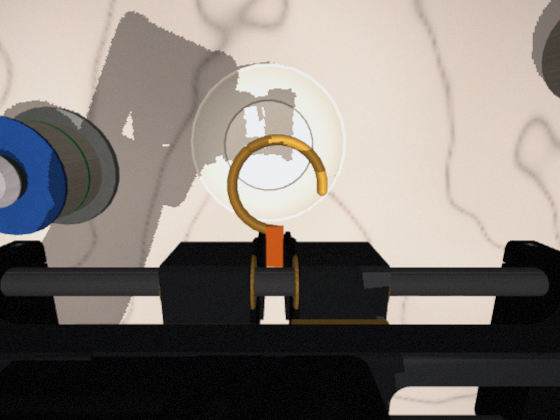

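```bash
python3 - <<'E'
import numpy as np,cv2
d=np.load("w22.npz");f=d["f"];X=d["X"]
hsv=cv2.cvtColor(f,cv2.COLOR_RGB2HSV);H,S,V=[hsv[...,i] for i in range(3)]
v,u=np.indices(H.shape)
o=(H>8)&(H<28)&(S>120)&(X[...,2]>.14)&(X[...,2]<.26)&(v<225)&(v>125)&(u>220)&(u<335)
P=X[o];print(o.sum(),P.min(0),P.max(0));
h=P[:,:2]*1;A=np.c_[2*h,np.ones(len(h))];s=np.linalg.lstsq(A,(h**2).sum(1),rcond=None)[0];print("ring c",s[:2],np.sqrt(s[2]+s[:2]@s[:2]))
G=np.c_[P[:,:2],np.ones(len(P))];g=np.linalg.lstsq(G,P[:,2],rcond=None)[0];print("slope",g,np.degrees(np.arctan(np.hypot(*g[:2]))),"z at c",g@[*s[:2],1])
r=(abs(X[...,2]-.023)<.004)&(v<230)&(u>180)&(u<360);Q=X[r][:,:2].astype(np.float32);Q=Q[np.linalg.norm(Q-[.517,-.255],axis=1)<.1]
hh=cv2.convexHull(Q)[:,0];A=np.c_[2*hh,np.ones(len(hh))];t=np.linalg.lstsq(A,(hh**2).sum(1),rcond=None)[0];print("rim",t[:2],np.sqrt(t[2]+t[:2]@t[:2]))
E
```

```text
1875 [ 0.48422636 -0.29178366  0.18164459] [ 0.53236819 -0.2350962   0.19503515]
ring c [ 0.50475877 -0.26359787] 0.02542728079973212
slope [-0.1911587   0.013045    0.28928723] 10.846601903815039 z at c 0.18935957205522497
rim [ 0.51761776 -0.25874435] 0.08408792097481922
```

Call:
{"api": "servo_tool", "payload": {
  "deltas": [
    [-0.2,0,0.6,-6,15,-5,1],
    [0,0,0.6,-6,25,-5,1],
    [0,0,0,0,30,0,1],
    [0,0,0,0,30,0,1],
    [0,0,0,0,20,0,1]
  ]
}}

```text
clock: 25.05
position: [0.4868, -0.2431, 0.0714]
eef_rot: [[-0.985, 0.004, -0.175], [0.175, -0.003, -0.985], [-0.004, -1.0, 0.003]]
contact_force: [-0.7, -0.1, -0.3]
gripper_width: 0.0096
```

```bash
python3 - <<'E'
from h import *
plan([0.479,-0.2475,0.03],rot(-100.8)); print(sense()["gripper_width"])
E
```

```text
t 25.05 pos [ 0.4868 -0.2431  0.0714] rem tool mm [ 7.1 41.4  5.6] rotvec [-0.14  0.74 -0.25] world [ -7.8  -4.4 -41.4] F [-0.73 -0.09 -0.3 ]
0.009630847362075666
```

Call:
{"api": "servo_tool", "payload": {
  "deltas": [
    [0,0.5,-0.2,6,8,5,1],
    [0,0,0,1,10,1,1],
    [0,0,0,0,8,0,1],
    [0,0,0,0,6,0,1],
    [0,0,0,0,0,0,1]
  ]
}}

```text
clock: 25.55
position: [0.4783, -0.2454, 0.0351]
eef_rot: [[-0.984, -0.005, -0.18], [0.18, 0.001, -0.984], [0.005, -1.0, 0.0]]
contact_force: [-0.3, 0.1, -0.4]
gripper_width: 0.0097
```

```bash
python3 - <<'E'
from h import *
plan([0.479,-0.2475,0.02],rot(-100.8)); print(sense()["gripper_width"])
p=wpic("w23")
E
```

```text
t 25.55 pos [ 0.4783 -0.2454  0.0351] rem tool mm [-1.1 15.1  1.9] rotvec [-0.02  0.45  0.29] world [  0.7  -2.1 -15.1] F [-0.26  0.14 -0.39]
0.00966265063571142
```

View pics/w23.png

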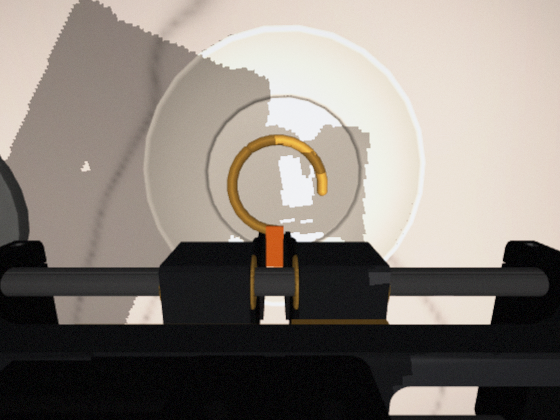

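Call:
{"api": "servo_tool", "payload": {
  "deltas": [
    [0,0,0,-5,4,3,1],
    [0,0,0,-1,4,0,1],
    [0,0,0,0,4,0,1],
    [0,0,0,0,0,0,1]
  ]
}}

```text
clock: 26.0
position: [0.4864, -0.2513, 0.0252]
eef_rot: [[-0.984, -0.0, -0.18], [0.18, -0.003, -0.984], [-0.0, -1.0, 0.003]]
contact_force: [-0.6, 0.2, -1.2]
gripper_width: 0.0097
```

Call:
{"api": "servo_tool", "payload": {
  "deltas": [
    [0,0,0,0,3,0,1],
    [0,0,0,0,0,0,1]
  ]
}}

```text
clock: 26.2
position: [0.4864, -0.2514, 0.022]
eef_rot: [[-0.984, -0.0, -0.18], [0.18, -0.003, -0.984], [-0.0, -1.0, 0.003]]
contact_force: [-1.1, 0.2, -0.6]
gripper_width: 0.0096
```

Call:
{"api": "servo_tool", "payload": {
  "deltas": [
    [0,0,0,0,3,0,1],
    [0,0,0,0,0,0,1]
  ]
}}

```text
clock: 26.4
position: [0.4863, -0.2514, 0.0188]
eef_rot: [[-0.984, -0.0, -0.18], [0.18, -0.003, -0.984], [-0.0, -1.0, 0.003]]
contact_force: [-0.7, 0.9, -0.5]
gripper_width: 0.009
```

Call:
{"api": "servo_tool", "payload": {
  "deltas": [
    [0,0,0,0,2,0,1],
    [0,0,0,0,0,0,1]
  ]
}}

```text
clock: 26.6
position: [0.4863, -0.2513, 0.0166]
eef_rot: [[-0.984, -0.0, -0.18], [0.18, -0.003, -0.984], [-0.0, -1.0, 0.003]]
contact_force: [-0.4, 0.6, -0.1]
gripper_width: 0.0095
```

Call:
{"api": "servo_tool", "payload": {
  "deltas": [
    [0,0,0,0,2,0,1],
    [0,0,0,0,0,0,1]
  ]
}}

```text
clock: 26.8
position: [0.4864, -0.2514, 0.0146]
eef_rot: [[-0.984, 0.0, -0.18], [0.18, -0.003, -0.984], [-0.001, -1.0, 0.003]]
contact_force: [-0.7, 1.0, 0.4]
gripper_width: 0.0092
```

Call:
{"api": "servo_tool", "payload": {
  "deltas": [
    [0,0,0,0,2,0,1],
    [0,0,0,0,0,0,1]
  ]
}}

```text
clock: 27.0
position: [0.4867, -0.2517, 0.013]
eef_rot: [[-0.984, 0.001, -0.18], [0.18, -0.003, -0.984], [-0.001, -1.0, 0.003]]
contact_force: [-0.7, -0.1, 1.4]
gripper_width: 0.0098
```

Call:
{"api": "servo_tool", "payload": {
  "deltas": [
    [0,0,0,0,2,0,1],
    [0,0,0,0,1,0,1],
    [0,0,0,0,0,0,1]
  ]
}}

```text
clock: 27.3
position: [0.487, -0.2522, 0.0106]
eef_rot: [[-0.984, 0.001, -0.18], [0.18, -0.004, -0.984], [-0.002, -1.0, 0.004]]
contact_force: [-0.1, 0.8, 2.6]
gripper_width: 0.0095
```

Call:
{"api": "servo_tool", "payload": {
  "deltas": [
    [0,0,0,0,0,0,0.5],
    [0,0,0,0,0,0,0.5],
    [0,0,0,0,0,0,0.5],
    [0,0,0,0,0,0,0.5]
  ]
}}

```text
clock: 27.7
position: [0.4868, -0.2517, 0.0098]
eef_rot: [[-0.984, 0.001, -0.18], [0.18, -0.003, -0.984], [-0.001, -1.0, 0.003]]
contact_force: [-0.0, 0.4, -0.3]
gripper_width: 0.0236
```

```bash
python3 - <<'E'
from h import *
print(sense()["gripper_width"],sense()["position"])
p=wpic("w24")
E
```

```text
0.023616202515057277 [ 0.4868 -0.2517  0.0098]
```

View pics/w24.png

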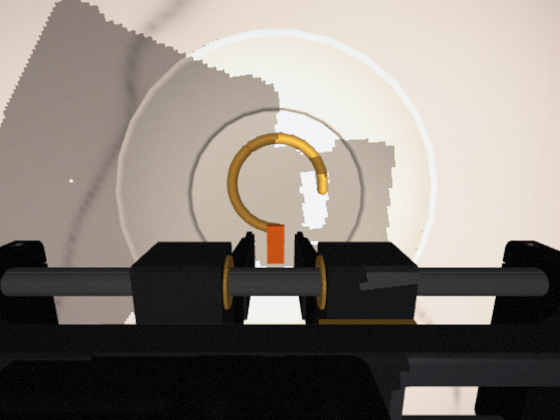

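Released, with the tab clear between the fingers. Retreat straight up, then check.

Call:
{"api": "servo_tool", "payload": {
  "deltas": [
    [0,0,0,0,-5,0,0.5],
    [0,0,0,0,-15,0,0.5],
    [0,0,0,0,-30,0,0.5],
    [0,0,0,0,-40,0,0.5],
    [0,0,0,0,-40,0,0.5]
  ]
}}

```text
clock: 28.25
position: [0.4826, -0.2486, 0.1396]
eef_rot: [[-0.984, -0.011, -0.18], [0.18, 0.004, -0.984], [0.011, -1.0, -0.002]]
contact_force: [0.1, 0.1, -0.3]
gripper_width: 0.0238
```

Call:
{"api": "servo_tool", "payload": {
  "deltas": [
    [0,0,0,20,-30,0,0.5],
    [0,0,0,20,-20,0,0.5],
    [0,0,0,0,0,0,0.5],
    [0,0,0,0,0,0,0.5]
  ]
}}

```text
clock: 28.65
position: [0.447, -0.2439, 0.2055]
eef_rot: [[-0.984, 0.007, -0.18], [0.18, -0.008, -0.984], [-0.008, -1.0, 0.006]]
contact_force: [0.9, -0.2, -0.6]
gripper_width: 0.0238
```

```bash
python3 - <<'E'
from h import *
print(sense()["position"],sense()["contact_force"])
p=wpic("w25");X=pts(p);f=p["frame"]
hsv=cv2.cvtColor(f,cv2.COLOR_RGB2HSV);H,S,V=[hsv[...,i] for i in range(3)]
o=(H>8)&(H<28)&(S>130)&(np.linalg.norm(X[...,:2]-[.52,-.255],axis=-1)<.07)&(X[...,2]<.05);P=X[o]
h=P[:,:2];A=np.c_[2*h,np.ones(len(h))];s=np.linalg.lstsq(A,(h**2).sum(1),rcond=None)[0];print("ring",s[:2],np.sqrt(s[2]+s[:2]@s[:2]),np.percentile(P[:,2],[5,50,95]))
q=read_camera("top");cv2.imwrite("pics/t25.png",q["frame"][:,:,::-1])
for t in["dish","tub","stamp","counter_calc","pick_grip","ring_middle"]:print(t,[(np.round(a["location"],4).tolist(),round(a["score"],2)) for a in spot_point(q,t)[:1]])
print(sense()["clock"])
E
```

```text
[ 0.447  -0.2439  0.2055] [ 0.8564 -0.1694 -0.5504]
ring [ 0.5212 -0.2608] 0.028168427768582575 [0.0078 0.0099 0.0136]
dish [([0.5189, -0.2572, 0.0002], 0.64)]
tub [([0.7839, -0.0763, 0.0009], 0.62)]
stamp [([0.7497, 0.0897, 0.0026], 0.6)]
counter_calc [([0.7191, 0.2544, 0.0026], 0.75)]
pick_grip [([0.4812, 0.2611, 0.1098], 0.73)]
ring_middle [([0.5283, -0.2637, 0.0071], 0.57)]
29.05
```

View pics/w25.png

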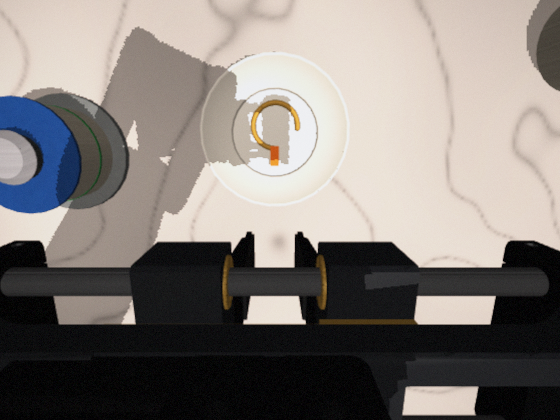

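View pics/t25.png

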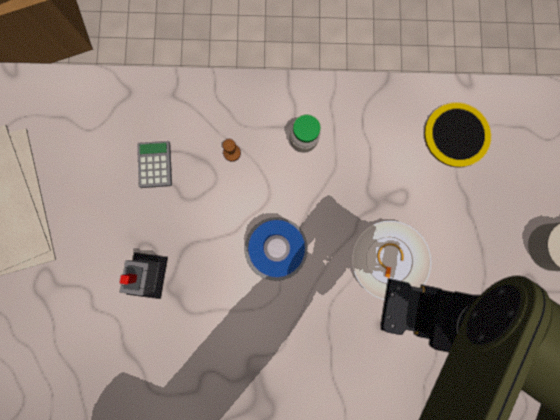

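The ring lies flat in the middle of the dish (wrist view, about (275,128)). In the top view the pick hangs in its stand at (128,278) and the other objects haven't moved.

```bash
python3 -c "
from plant import *
print(hand_in())"
```

```text
the job is handed in; nothing more can be done
None
```

The ring is off the spindle and lying in the dish, and the pick is hanging back in its stand. I handed the job in at about 29 s of the 72 s; the hand-in reports no verdict.

**Freeing the ring:** I felt the keeper plate with the pick's foot at about 7 N, slid the foot under the orange tab and lifted it in steps of about 1 mm. When I lowered the pick, the tab stayed out at about 16–18 mm above the plate. I read no clear snap; the wrist force never showed more than about 3 N during the lift. That the end was free rests on the depth pictures, taken as the pick was lowered and again after it was withdrawn.

**Hanging the pick:** A close look just after I let go put the handle within about 1 mm of the stand's centre, with the guard down on the top face.

**Removing the ring:** I gripped the tab by its sides and tilted the ring off. It caught once under the lip, at about 6 N. I eased it free by moving inward, then carried it over and laid it down.

**Last checks before handing in:**
- **Ring:** the depth fit puts its centre 5 mm or less from the dish's centre and about 1 cm above the counter. The network placed the centre about 11 mm from the dish's centre, which disagrees a little, but both are well inside the 45 mm limit.
- **Pick:** the network still found the handle in place over the stand.
- **Bystanders:** the tub, stamp and calculator were within about 4 mm of where the network first put them, which is its own accuracy.
- **Robot:** it was touching nothing, with the gripper about 20 cm above the counter.

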